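# Load the heating block with vials under shut purge gas

## Task

Get the heating block ready: first turn the purge valve's lever to shut, then lift every grey plug out of the block and put it in the steel tray. With the valve still shut, load all the vials that stand on the bench upright, right down into the pocket of their own size, one after the other in the order of the pocket numbers (one dot, the narrowest, to five dots, the widest; a pocket whose vial is missing stays empty), and last set the lever to half open (45 degrees), without knocking over the flask or the beaker.

Things in the scene. Friction and masses are not known exactly. Their poses are not given: they have to be found in the camera images.
- heater: dry-block heater, fixed: white housing 130 (x) x 285 (y) x 55 mm with a bare aluminium block on it (96 x 262 mm, flat top 85 mm above the bench). Origin: centre of the underside; its y axis runs along the row of five pockets, from pocket 1 to pocket 5. Turned up to 12 degrees from the bench axes.
- valve_lever (a joint): lever of the purge gas valve, turning about an upright axis, rad: 0 = shut, lever square across the copper pipe, against its stop; 1.571 = fully open, lever along the pipe, against its stop; 0.785 = half open. Seen from above it turns clockwise as it opens. Stiff: it stays where it is left.
- valve_pivot (a point): point on the lever's axis, at the top of the lever bar, 102 mm above the bench; at joint value a and valve yaw w the lever points from here along (-cos(w - a), -sin(w - a)). The valve is a brass body on a steel foot 90 x 100 mm with a round plate of 45 mm radius that bears three black marks: shut, half, open. This point turns with the fixed valve (yaw = w).
- lever_grip (a point): top centre of the upright black grip on the lever's end, a cylinder 16 mm across and 36 mm tall standing on the black lever bar (bar top 102 mm, grip top 138 mm above the bench), 78 mm from the pivot
- tray: shallow steel tray, fixed, 110 (x) x 170 (y) x 22 mm, wall and floor 4 to 5 mm. Origin: centre of the underside
- tray_in (a point): centre of the tray's inner floor, axes as the tray's
- pocket1 (a point): centre of the mouth of pocket 1 (marked by 1 black dot on the robot's side of it), level with the block's top: round, 23 mm across, 22 mm deep, flat floor; axes as the heater's
- pocket2 (a point): centre of the mouth of pocket 2 (marked by 2 black dots on the robot's side of it), level with the block's top: round, 29 mm across, 22 mm deep, flat floor; axes as the heater's
- pocket3 (a point): centre of the mouth of pocket 3 (marked by 3 black dots on the robot's side of it), level with the block's top: round, 35 mm across, 22 mm deep, flat floor; axes as the heater's
- pocket4 (a point): centre of the mouth of pocket 4 (marked by 4 black dots on the robot's side of it), level with the block's top: round, 41 mm across, 22 mm deep, flat floor; axes as the heater's
- pocket5 (a point): centre of the mouth of pocket 5 (marked by 5 black dots on the robot's side of it), level with the block's top: round, 47 mm across, 22 mm deep, flat floor; axes as the heater's
- vial1: upright amber glass vial with a white screw cap of the same width, 20 mm across, 48 mm tall, 20 g; belongs in pocket 1. Origin: centre of its underside, z up its axis. May be absent (None)
- vial2: upright amber glass vial with a white screw cap of the same width, 26 mm across, 55 mm tall, 35 g; belongs in pocket 2. Origin: centre of its underside, z up its axis. May be absent (None)
- vial3: upright amber glass vial with a white screw cap of the same width, 32 mm across, 62 mm tall, 55 g; belongs in pocket 3. Origin: centre of its underside, z up its axis. May be absent (None)
- vial4: upright amber glass vial with a white screw cap of the same width, 38 mm across, 69 mm tall, 85 g; belongs in pocket 4. Origin: centre of its underside, z up its axis. May be absent (None)
- vial5: upright amber glass vial with a white screw cap of the same width, 44 mm across, 76 mm tall, 120 g; belongs in pocket 5. Origin: centre of its underside, z up its axis. May be absent (None)
- plug2: moulded grey plug sitting in pocket 2: shank 26 mm across and 14 mm long in the pocket, flange 36 mm across and 5 mm thick resting on the block, then an upright knob 18 mm across and 26 mm tall. Origin: centre of the shank's underside, z up; the knob's top is 45 mm above the origin. May be absent (None)
- plug3: moulded grey plug sitting in pocket 3: shank 32 mm across and 14 mm long in the pocket, flange 42 mm across and 5 mm thick resting on the block, then an upright knob 18 mm across and 26 mm tall. Origin: centre of the shank's underside, z up; the knob's top is 45 mm above the origin. May be absent (None)
- plug4: moulded grey plug sitting in pocket 4: shank 38 mm across and 14 mm long in the pocket, flange 48 mm across and 5 mm thick resting on the block, then an upright knob 18 mm across and 26 mm tall. Origin: centre of the shank's underside, z up; the knob's top is 45 mm above the origin. May be absent (None)
- flask: stoppered round flask in a cork ring, a bystander, 72 mm across, 112 mm tall. Origin: centre of the underside
- beaker: empty glass beaker, a bystander, 58 mm across, 66 mm tall. Origin: centre of the underside
- cork_ring: empty cork ring lying among the vials, a bystander, 64 mm across, 22 mm high. Origin: centre of the underside

How it is judged:
By the outcome, as a careful person would: the job done as asked, in the order asked, and still so for the second after the job is handed in, with the robot touching nothing.
Of vial1, vial2, vial3, vial4, vial5 only 3 to 5 are there at a start; the rules pass over those that are not, and their reading is None.
Of plug2, plug3, plug4 only 1 to 2 are there at a start; the rules pass over those that are not, and their reading is None.
At some moment in a run one of vial1, vial2, vial3, vial4, vial5 may be knocked a few centimetres aside while the robot is not near it.
Once in a run the grip may slacken for a moment while it holds something.
It also fails if it takes over 210 s, if anything falls off the work surface, if the arm or the gripper's body presses on something with over 40 N, if the wrist force passes 120 N, or if a joint passes its speed limit or range.

## Robot

A 7-joint arm with a two-finger parallel gripper is mounted at the origin on the work surface. World frame = base frame: x ahead of the robot, y to its left, z up, the work surface at z = 0. Lengths are in m, angles in rad, forces in N, time in s.
With the tool pointing down it reaches from about 0.4 to 0.85 m from the base axis. Payload 10.4 kg.
Tool frame: the origin (TCP) lies on the centre line of the jaws, within the pads' length; the fingertips stand 17 mm ahead of it and the grasp point (between the pads) lies 2 mm behind it; x points along the fingers, z is the direction in which the jaws open and shut, and the axes are right-handed (so a half turn about x gives the same grasp; the last joint's range is limited). The gripper opens to 87 mm and grips with 3 to 60 N. Pads are 19 mm wide; open, the fingers measure 117 mm over their backs; the gripper's body (75 mm by 190 mm) begins 51 mm behind the grasp point.
Start: joints at [1.189, 0.332, -0.065, 1.46, 0.022, 1.35, -0.088], TCP at [0.219, -0.585, 0.24] pointing down, gripper open.
Joint ranges: [-2.6, 2.6], [-0.5, 2.12], [-1.47, 1.34], [0.16, 2.42], [-1.27, 4.41], [0.06, 2.06], [-2.6, 2.6]. Speed limits (rad/s): [2.22, 2.22, 2.79, 2.79, 3.14, 3.14, 3.14].

## Interface

Orientations are given as a unit quaternion [x, y, z, w].
In Python, from bench import r gives the robot as it stands. The module is installed in compiled form; this text tells all that it offers.
- The arm moves only by the tool arm_command, never from a script. Its argument "plan" is a list of rows, each a list of 4 numbers: the shift along the tool's x, y, z in mm, then the turn about the tool's x in degrees. A call has 1 to 20 rows; each row shifts and turns the commanded pose from where the row before left it, along the tool's axes as they then stand; what a row does not reach is not made up. A row lasts 1/8 s, in which the tool goes at most 62.5 mm and 10.7 degrees, less where a joint would pass 70% of its speed; a pose out of reach is approached as far as the arm can. A call with a gripper value outside its range is refused whole. "jaw" is the opening, from -1 (shut) to 1 (fully open), set as the call begins (left out, the last holds). The fingers move at their own pace and stop on an object; "force" is the grip in N (left out, the last holds). Time passes only in rows, so rows that do not move let the fingers close. It gives the time, the measured TCP pose, the force and the opening at its end, in the units of the state.
- r.read_state(): the state, without advancing time (a new reading comes with each control period).
- r.camera(name): name is "side" or "top" or "wrist"; returns a dict with "frame" (384x512x3 uint8, blue, green, red), "fx", "fy", "cx", "cy" (pixels), "extrinsics" (4x4, takes a point from world to camera coordinates). Camera axes: x right, y down, z forward; pixel columns grow to the right and rows downward; lengths in m; the calibration is good to about 2 mm. A picture is of the moment at which its call begins. There is no depth.
- r.close_job(): hands the job in, once; it reports no verdict.
Trained networks look in a picture, given as the dict that the camera call returned (one of the last four; its "shot" number tells which), for a name from the list of things; names that differ only in an ending like _2 or _b are one class to them, and where a whole thing is asked for, a point or a joint stands for the part that bears it (a point fixed in the world has none). Each returns a list of dicts, best first, with "confidence" (0 to 1); they miss things now and then, are a little off and sometimes report something else, mostly with a low value. They report only what shows in the picture. A call takes as long as a camera call.
- r.find_in(picture, label): "xyz" ([x, y, z] in m, in world coordinates, good to about 4 mm: the middle of the surface that is visible of it).
- r.regions_of(picture, label): "mask" (384x512 bool, what is visible of it).
- r.spot_point(picture, label): "xyz" ([x, y, z] in m, in world coordinates, good to about 4 mm: a listed point, or the origin of a listed thing).
The state is a dict: "time": time; "joint_positions": joint angles; "joint_vel": joint speeds; "joint_torque": joint torques, N m; "ee_pos": TCP position; "eef_rot": TCP orientation; "ft_force": force on the tool from outside, world axes, zero at the start; "torque": the same for the moment, N m; "width": finger opening in m.
Only numpy, scipy, OpenCV 4.12 (cv2) and the standard library are available. Lean on these libraries where they do the work, as an engineer would, in place of code of your own. Each camera call takes 0.05 s, during which the arm holds its last target. There are 200 camera calls.

## Working session

There is one attempt and no reset: what is moved stays moved. The work goes in short steps, Python scripts to look and compute and a tool call to move; the robot and the scene stay as the last step left them, time stands still between calls to the robot, and variables do not carry over. Pictures are saved under pics/ and viewed, about 12 in all and at most 16, crops included, and the job is handed in when it is done.

Besides the shell and the picture viewer there is one more tool, called after "Call:" by a JSON object that holds its "op" and its "data", one argument or row to a line. arm_command: Moves the arm, as the interface text tells. Its arguments: {"type":"object","properties":{"plan":{"type":"array","items":{"type":"array","items":{"type":"number"}}},"jaw":{"type":"number"},"force":{"type":"number"}},"required":["plan"]}

```bash
mkdir -p pics; cat > h.py <<'E'
import numpy as np, cv2
from bench import r
from scipy.spatial.transform import Rotation as R
def look(cams,labels,kind='spot_point',save=None):
    out={}
    for c in cams:
        p=r.camera(c)
        if save: cv2.imwrite(f'pics/{save}_{c}.png',p['frame'])
        for l in labels:
            try: res=getattr(r,kind)(p,l)
            except Exception as e: print(c,l,e); continue
            out[c,l]=[(np.round(np.array(d['xyz'])*1000).astype(int).tolist(),round(d['confidence'],2)) for d in res[:2]]
            print(c,l,out[c,l])
    return out
def st():
    s=r.read_state(); Rm=R.from_quat(s['eef_rot']).as_matrix()
    print('t',round(s['time'],2),'tcp',np.round(np.array(s['ee_pos'])*1000,1),'w',round(s['width']*1000,1),'F',np.round(s['ft_force'],1)); print(np.round(Rm,3))
    return s,Rm
E
python3 - <<'E'
from h import *
s,_=st(); print(s['joint_positions'])
L=['heater','valve_pivot','lever_grip','tray','tray_in','pocket1','pocket2','pocket3','pocket4','pocket5','vial1','vial2','vial3','vial4','vial5','plug2','plug3','plug4','flask','beaker','cork_ring']
look(['top','side'],L,save='a')
for c in ['top','side']:
    p=r.camera(c); print(c,p['fx'],p['cx'],p['cy'],np.round(p['extrinsics'],3).tolist())
a=cv2.imread('pics/a_top.png');b=cv2.imread('pics/a_side.png')
cv2.imwrite('pics/a_t.png',cv2.resize(a,(800,600)));cv2.imwrite('pics/a_s.png',cv2.resize(b,(800,600)))
E
```

```text
t 0.0 tcp [ 219.3 -584.9  238.8] w 87.2 F [-0.6 -0.2 -0. ]
[[-0.001  0.936  0.351]
 [ 0.001  0.351 -0.936]
 [-1.    -0.    -0.001]]
[ 1.18940228  0.33286818 -0.06466115  1.46092719  0.02160221  1.34992099
 -0.08848701]
top heater [([600, 157, 0], 0.6), ([462, -78, -1], 0.51)]
top valve_pivot [([538, -372, 101], 0.6)]
top lever_grip [([542, -296, 139], 0.86)]
top tray [([430, 180, 2], 0.83)]
top tray_in [([433, 185, 3], 0.96), ([542, -372, 103], 0.63)]
top pocket1 [([612, 192, 85], 0.97), ([616, 245, 80], 0.97)]
top pocket2 [([612, 192, 85], 0.97), ([616, 245, 80], 0.97)]
top pocket3 [([612, 192, 85], 0.97), ([616, 245, 80], 0.97)]
top pocket4 [([612, 192, 85], 0.97), ([616, 245, 80], 0.97)]
top pocket5 [([612, 192, 85], 0.97), ([616, 245, 80], 0.97)]
top vial1 [([647, -95, 3], 0.71), ([459, -78, -2], 0.62)]
top vial2 [([647, -95, 3], 0.71), ([459, -78, -2], 0.62)]
top vial3 [([647, -95, 3], 0.71), ([459, -78, -2], 0.62)]
top vial4 [([647, -95, 3], 0.71), ([459, -78, -2], 0.62)]
top vial5 [([647, -95, 3], 0.71), ([459, -78, -2], 0.62)]
top plug2 [([608, 190, 69], 0.66)]
top plug3 [([6
[... 947 characters left out ...]
68, -79, 1], 0.87)]
side vial5 [([641, -95, 1], 0.98), ([468, -79, 1], 0.87)]
side plug2 [([605, 193, 68], 0.57)]
side plug3 [([605, 193, 68], 0.57)]
side plug4 [([605, 193, 68], 0.57)]
side flask [([658, -227, -3], 0.66), ([434, 32, -3], 0.42)]
side beaker [([433, 32, 1], 0.61), ([460, -177, -3], 0.49)]
side cork_ring [([514, -136, 0], 0.58)]
top 355.2268887719909 261.08657099992354 186.66275843644425 [[0.018, -0.999, 0.046, -0.094], [-0.99, -0.024, -0.141, 0.537], [0.142, -0.043, -0.989, 0.831], [0.0, 0.0, 0.0, 1.0]]
side 457.0037584779076 251.977649463969 200.57722080358346 [[-0.914, -0.406, 0.026, 0.487], [-0.221, 0.44, -0.87, 0.255], [0.342, -0.801, -0.492, 0.863], [0.0, 0.0, 0.0, 1.0]]
```

View pics/a_t.png

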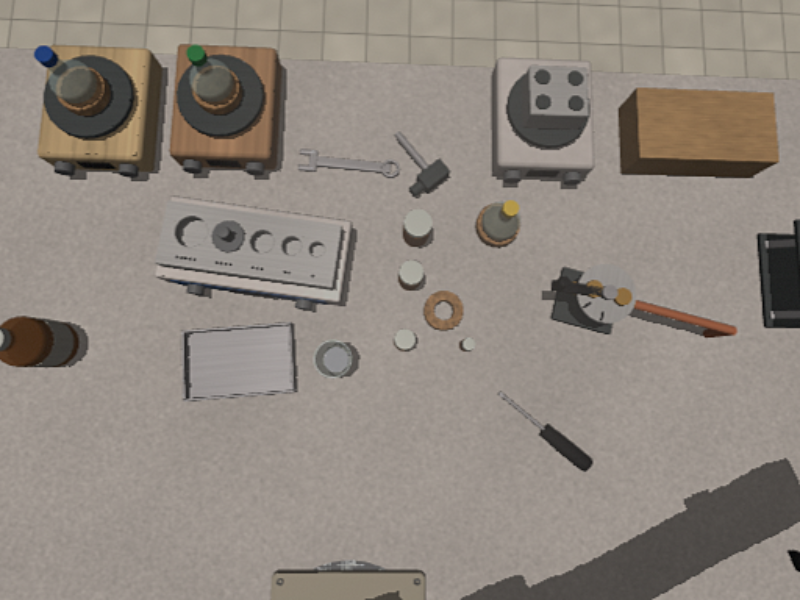

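View pics/a_s.png

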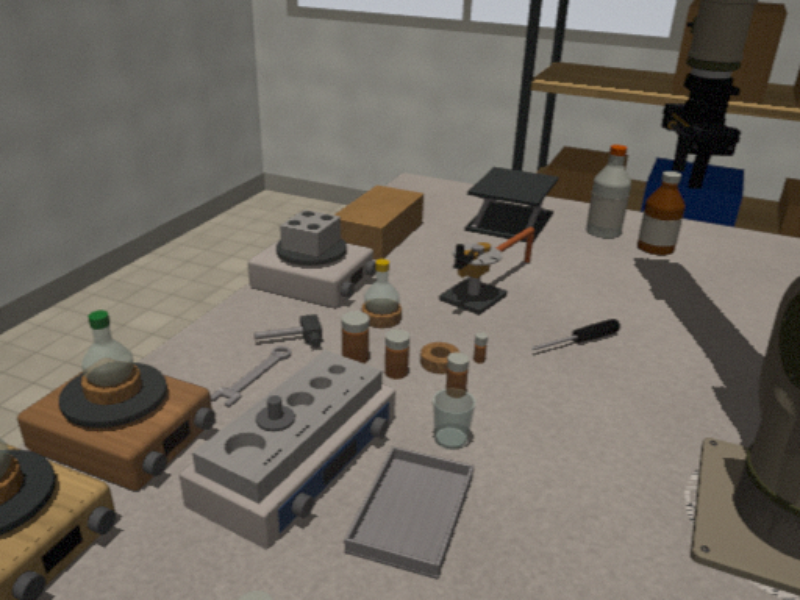

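The top view shows the heater with its pockets (5 at left, px 192,232; 1 at right, px 317,248) and one plug, in pocket 4 (228,235). Four vials stand at (418,228), (411,273), (404,339) and (467,344). The beaker is at (336,358), the flask at (498,222) and the valve at about (590,295), with its lever roughly along the pipe. Next I'll measure precisely.

```bash
cat >> h.py <<'E'
def px(p,X):
    E=np.array(p['extrinsics']);c=E[:3,:3]@np.array(X)+E[:3,3];return p['fx']*c[0]/c[2]+p['cx'],p['fy']*c[1]/c[2]+p['cy']
def ray(p,u,v,z):
    E=np.array(p['extrinsics']);Rm=E[:3,:3];o=-Rm.T@E[:3,3];d=Rm.T@np.array([(u-p['cx'])/p['fx'],(v-p['cy'])/p['fy'],1]);return o+d*(z-o[2])/d[2]
E
python3 - <<'E'
from h import *
for c in ['top','side']:
    p=r.camera(c)
    for l in ['pocket1','vial1','plug4','lever_grip','valve_pivot']:
        print(c,l,[(np.round(np.array(d['xyz'])*1000).astype(int).tolist(),round(d['confidence'],2)) for d in r.spot_point(p,l)][:8])
    for d in r.regions_of(p,'vial1')[:7]:
        m=d['mask'].astype(np.uint8); n,x=m.sum(),cv2.boundingRect(m)
        mm=np.argwhere(m)
        # depth at centroid
        u,v=x[0]+x[2]/2,x[1]+x[3]/2
        E=np.array(p['extrinsics']);X=ray(p,u,v,.05);D=(E[:3,:3]@X+E[:3,3])[2]
        print(c,'mask',x,n,round(d['confidence'],2),'X',np.round(X*1000),'w mm',round(x[2]*D/p['fx']*1000,1))
    u,v=px(p,(.54,-.35,.1)); f=p['frame'][int(v)-50:int(v)+50,int(u)-65:int(u)+68]
    cv2.imwrite(f'pics/v_{c}.png',cv2.resize(f,(798,600),interpolation=cv2.INTER_CUBIC)); print('crop origin',int(u)-65,int(v)-50)
    for X in [(.54,-.373,.102),(.543,-.297,.138)]: print(px(p,X))
E
```

```text
top pocket1 [([607, 141, 84], 0.88), ([592, 61, 83], 0.87), ([612, 188, 85], 0.87), ([601, 98, 84], 0.71), ([616, 247, 82], 0.65)]
top vial1 [([465, -75, 2], 0.67), ([645, -92, 1], 0.67), ([566, -84, 0], 0.58), ([461, -175, 3], 0.55)]
top plug4 [([609, 191, 69], 0.8)]
top lever_grip [([544, -300, 140], 0.73)]
top valve_pivot [([540, -373, 103], 0.85)]
top mask (255, 167, 16, 19) 228 0.75 X [562. -87.  50.] w mm 39.0
top mask (258, 133, 19, 25) 386 0.75 X [640. -96.  50.] w mm 46.9
top mask (295, 217, 9, 8) 56 0.51 X [ 456. -176.   50.] w mm 21.6
crop origin 312 135
(np.float64(387.4072294251622), np.float64(185.3511753111094))
(np.float64(359.99237451636486), np.float64(180.82326015177193))
side pocket1 [([609, 187, 84], 0.94), ([600, 102, 83], 0.93), ([619, 249, 88], 0.91), ([431, 181, 0], 0.73), ([594, 58, 88], 0.69), ([608, 140, 85], 0.6), ([425, 178, 4], 0.24)]
side vial1 [([643, -91, 5], 0.9), ([563, -82, 0], 0.75), ([461, -176, 1], 0.67), ([467, -78, 1], 0.52)]
side plug4 [([609, 196, 68], 0.88)]
side lever_grip [([427, 178, 6], 0.7), ([542, -299, 140], 0.58)]
side valve_pivot [([538, -375, 98], 0.62), ([607, 140, 81], 0.53)]
side mask (302, 214, 9, 19) 134 0.69 X [ 449. -130.   50.] w mm 21.6
side mask (217, 199, 19, 33) 554 0.68 X [637. -78.  50.] w mm 46.5
side mask (245, 211, 17, 32) 438 0.67 X [557. -60.  50.] w mm 40.0
side mask (285, 225, 15, 25) 300 0.56 X [459. -59.  50.] w mm 34.2
crop origin 236 112
(np.float64(304.0104910472551), np.float64(159.18489449514766))
(np.float64(295.0747380958175), np.float64(157.10671714637684))
```

View pics/v_top.png

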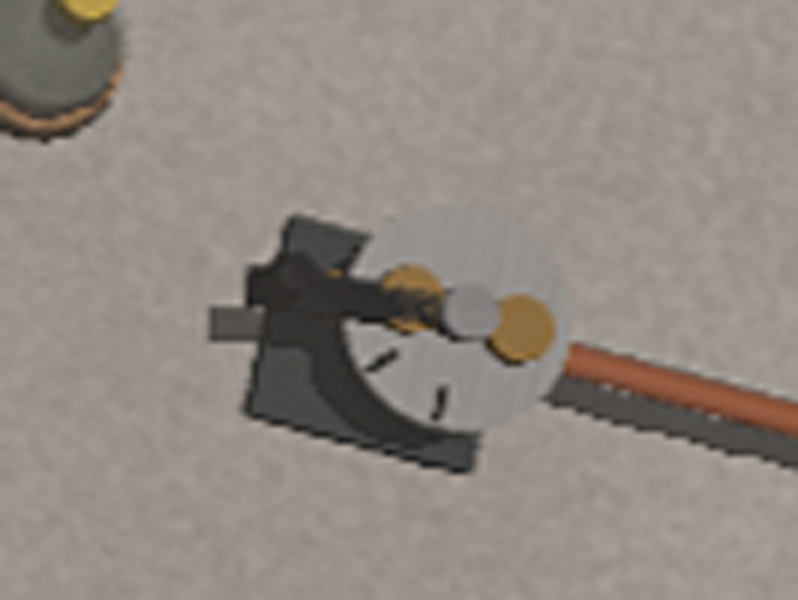

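Widths of 46.5, 40, 34 and 21.6 mm identify vials 5, 4, 3 and 1, so vial 2 is absent. In the crop, the marks are at (381,360) for half and (440,402) for shut, and the pipe slopes about 16°. The lever is near open.

```bash
cat >> h.py <<'E'
def rows(wps,step=45,turn=9):
    """wps: (x,y,z mm, jaw yaw deg); print tool-frame rows from the commanded (measured) pose"""
    s,Rm=st(); z=Rm[:,2]; cur=np.r_[np.array(s['ee_pos'])*1000,np.degrees(np.arctan2(z[1],z[0]))]
    for w in wps:
        w=np.array(w,float); dy=(w[3]-cur[3]+180)%360-180; d=w[:3]-cur[:3]
        n=max(1,int(np.ceil(max(np.linalg.norm(d)/step,abs(dy)/turn)-.02)))
        for i in range(n):
            a=np.radians(cur[3]); zz=np.array([np.cos(a),np.sin(a)]); yy=np.array([-zz[1],zz[0]])
            q=d/n; print([round(float(v),1) for v in(-q[2],q[:2]@yy,q[:2]@zz,-dy/n)],end=',')
            cur[3]+=dy/n
        cur[:3]=w[:3]; print('  #',n)
E
python3 - <<'E'
from h import *
p=r.camera('top')
pv=np.mean([[538,372],[540,373],[536,375],[538,375]],0)*[1,-1]; g=np.array([543,-298.])
print(pv,'lever ang',np.degrees(np.arctan2(*(g-pv)[::-1])),np.linalg.norm(g-pv))
for z in (.085,.095):
  for m in [(381,360),(440,402),(455,318)]:
    X=ray(p,312+m[0]/6,135+m[1]/6,z)*1000; print(z,np.round(X),'ang',np.degrees(np.arctan2(*(X[:2]-pv)[::-1])),np.linalg.norm(X[:2]-pv))
a,b=[ray(p,312+m[0]/6,135+m[1]/6,.07) for m in[(575,355),(795,417)]];print('pipe',np.degrees(np.arctan2(*(b-a)[:2][::-1])))
rows([(543,-298,180,-90)])
E
```

```text
[ 538.   -373.75] lever ang 86.2235784655551 75.91483715322059
0.085 [ 519. -351.   85.] ang 129.50249083813546 29.890935049140047
0.085 [ 503. -374.   85.] ang 179.8934236990874 35.04155427450072
0.085 [ 536. -381.   85.] ang -103.2877576238684 7.213689895462457
0.095 [ 518. -347.   95.] ang 127.12296929939284 33.60839012916079
0.095 [ 502. -370.   95.] ang 173.5540413681857 36.344723847841465
0.095 [ 535. -377.   95.] ang -137.09170538847093 4.28706530250065
pipe -104.4808490925124
t 3.05 tcp [ 219.5 -585.2  239.6] w 87.0 F [-0.1  0.2 -0.5]
[[ 0.     0.936  0.351]
 [-0.     0.351 -0.936]
 [-1.     0.     0.   ]]
[6.0, 40.4, -15.5, 2.1],[6.0, 39.8, -17.0, 2.1],[6.0, 39.2, -18.4, 2.1],[6.0, 38.5, -19.8, 2.1],[6.0, 37.7, -21.1, 2.1],[6.0, 37.0, -22.5, 2.1],[6.0, 36.1, -23.8, 2.1],[6.0, 35.2, -25.1, 2.1],[6.0, 34.3, -26.3, 2.1],[6.0, 33.4, -27.5, 2.1],  # 10
```

Call:
{"op": "arm_command", "data": {
  "plan": [
    [0,41,-16,-8],
    [0,43,-10,-8],
    [0,45,-5,-8],
    [0,45,2,-8],
    [0,44,8,-8],
    [0,42,14,-8],
    [0,40,20,-8],
    [10,37,25,-8],
    [15,33,29,0],
    [15,33,29,0]
  ],
  "jaw": 0.2,
  "force": 30
}}

```text
time: 4.3
ee_pos: [0.5489, -0.2846, 0.1993]
eef_rot: [0.034, 0.706, -0.034, 0.706]
ft_force: [0.2, -0.6, -0.5]
width: 0.0522
```

```bash
python3 - <<'E'
from h import *
rows([(543,-298,190,-4),(543,-298,122,-4)])
look(['wrist','top'],['lever_grip','valve_pivot'],save='b')
p=r.camera('wrist');print(p['fx'],p['cx'],p['cy']);s=r.read_state();E=np.array(p['extrinsics']);o=-E[:3,:3].T@E[:3,3]
Rm=R.from_quat(s['eef_rot']).as_matrix();print('cam pos in tool',Rm.T@(o-s['ee_pos']),'cam z in tool',Rm.T@E[2,:3],'px of tcp',px(p,s['ee_pos']))
E
```

```text
t 4.3 tcp [ 548.9 -284.6  199.3] w 52.2 F [ 0.2 -0.6 -0.5]
[[ 0.     0.095  0.995]
 [-0.     0.995 -0.095]
 [-1.    -0.     0.   ]]
[9.3, -13.9, -4.6, -1.5],  # 1
[34.0, 0.0, 0.0, -0.0],[34.0, 0.0, 0.0, -0.0],  # 2
wrist lever_grip []
wrist valve_pivot [([539, -373, 101], 0.56)]
top lever_grip []
top valve_pivot [([540, -374, 100], 0.63)]
333.37258297826764 245.98591963070675 189.02092506518449
cam pos in tool [-0.14478713  0.08359891  0.00073863] cam z in tool [ 9.54180467e-01 -2.99231688e-01 -1.82579641e-04] px of tcp (np.float64(244.50567930840216), np.float64(263.4787187093267))
```

Call:
{"op": "arm_command", "data": {
  "plan": [
    [9,-14,-5,-1.5],
    [0,0,0,0],
    [34,0,0,0],
    [34,0,0,0],
    [0,0,0,0]
  ]
}}

```text
time: 5.28
ee_pos: [0.5402, -0.2984, 0.1208]
eef_rot: [0.025, 0.708, -0.024, 0.705]
ft_force: [0.1, -0.7, -0.4]
width: 0.0524
```

Call:
{"op": "arm_command", "data": {
  "plan": [
    [0,0,0,0],
    [0,0,0,0],
    [0,0,0,0],
    [0,0,0,0],
    [0,0,0,0],
    [0,0,0,0]
  ],
  "jaw": -1
}}

```text
time: 6.02
ee_pos: [0.5424, -0.2988, 0.1231]
eef_rot: [0.024, 0.706, -0.024, 0.707]
ft_force: [2.5, 0.4, 3.2]
width: 0.0154
```

```bash
python3 - <<'E'
from h import *
p=r.camera('wrist');cv2.imwrite('pics/c.png',p['frame'])
s,Rm=st(); x,y=np.array(s['ee_pos'][:2])*1000
pv=np.array([538.5,-374.]); th=np.degrees(np.arctan2(y-pv[1],x-pv[0])); print(th,np.hypot(x-pv[0],y-pv[1]))
rr=np.hypot(x-pv[0],y-pv[1])
rows([(pv[0]+rr*np.cos(np.radians(th+d)),pv[1]+rr*np.sin(np.radians(th+d)),s['ee_pos'][2]*1000,-4+d) for d in range(6,79,6)])
E
```

```text
t 6.08 tcp [ 542.3 -298.8  123.2] w 15.2 F [2.1 1.  5. ]
[[ 0.001  0.068  0.998]
 [-0.     0.998 -0.068]
 [-1.    -0.     0.001]]
87.09172799141182 75.31636930043626
t 6.08 tcp [ 542.3 -298.8  123.2] w 15.2 F [2.1 1.  5. ]
[[ 0.001  0.068  0.998]
 [-0.     0.998 -0.068]
 [-1.    -0.     0.001]]
[-0.0, -0.6, -7.9, -5.9],  # 1
[-0.0, -0.6, -7.9, -6.0],  # 1
[-0.0, -0.6, -7.9, -6.0],  # 1
[-0.0, -0.6, -7.9, -6.0],  # 1
[-0.0, -0.6, -7.9, -6.0],  # 1
[-0.0, -0.6, -7.9, -6.0],  # 1
[-0.0, -0.6, -7.9, -6.0],  # 1
[-0.0, -0.6, -7.9, -6.0],  # 1
[-0.0, -0.6, -7.9, -6.0],  # 1
[-0.0, -0.6, -7.9, -6.0],  # 1
[-0.0, -0.6, -7.9, -6.0],  # 1
[-0.0, -0.6, -7.9, -6.0],  # 1
[-0.0, -0.6, -7.9, -6.0],  # 1
```

View pics/c.png

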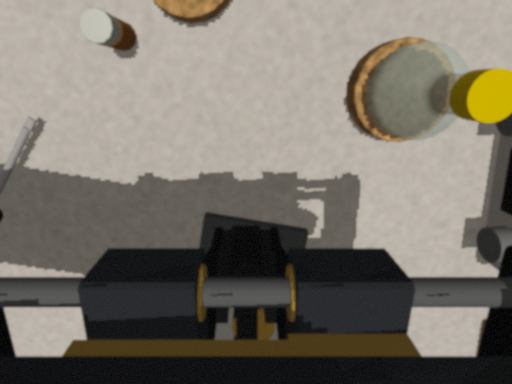

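The wrist picture shows the grip held between the pads at about (250,290). Now I'll swing the lever.

Call:
{"op": "arm_command", "data": {
  "plan": [
    [0,-0.3,-4,-3],
    [0,-0.5,-8,-6],
    [0,-0.5,-8,-6],
    [0,-0.5,-8,-6],
    [0,-0.5,-8,-6],
    [0,-0.5,-8,-6],
    [0,-0.5,-8,-6],
    [0,-0.5,-8,-6],
    [0,-0.5,-8,-6],
    [0,-0.5,-8,-6],
    [0,0,0,0],
    [0,0,0,0]
  ]
}}

```text
time: 7.58
ee_pos: [0.4748, -0.3305, 0.1231]
eef_rot: [-0.316, 0.633, 0.316, 0.632]
ft_force: [-3.4, 1.9, 8.3]
width: 0.0148
```

```bash
python3 - <<'E'
from h import *
s,Rm=st(); x,y=np.array(s['ee_pos'][:2])*1000
pv=np.array([538.5,-374.]); print(np.degrees(np.arctan2(y-pv[1],x-pv[0])),np.hypot(x-pv[0],y-pv[1]))
E
```

```text
t 7.58 tcp [ 474.8 -330.5  123.1] w 14.8 F [-3.4  1.9  8.3]
[[-0.001 -0.799  0.602]
 [-0.     0.602  0.799]
 [-1.     0.001 -0.001]]
145.67080508739602 77.19005684499398
```

Call:
{"op": "arm_command", "data": {
  "plan": [
    [0,-0.2,-5.3,-4],
    [0,-0.2,-5.3,-4],
    [0,-0.2,-5.3,-4],
    [0,-0.2,-5.3,-4],
    [0,-0.1,-2.5,-2],
    [0,0,0,0],
    [0,0,0,0]
  ]
}}

```text
time: 8.45
ee_pos: [0.4637, -0.3516, 0.1231]
eef_rot: [-0.411, 0.576, 0.411, 0.575]
ft_force: [-3.8, 1.0, 9.6]
width: 0.0155
```

Call:
{"op": "arm_command", "data": {
  "plan": [
    [0,-0.1,-2.5,-2],
    [0,-0.1,-2.5,-2],
    [0,0,0,0],
    [0,0,0,0]
  ]
}}

```text
time: 8.95
ee_pos: [0.4623, -0.3566, 0.1231]
eef_rot: [-0.43, 0.562, 0.431, 0.56]
ft_force: [-3.8, 0.1, 9.3]
width: 0.0152
```

```bash
python3 - <<'E'
from h import *
s,Rm=st(); x,y=np.array(s['ee_pos'][:2])*1000
pv=np.array([538.5,-374.]); print(np.degrees(np.arctan2(y-pv[1],x-pv[0])),np.hypot(x-pv[0],y-pv[1]))
E
```

```text
t 8.95 tcp [ 462.3 -356.6  123.1] w 15.2 F [-3.8  0.1  9.3]
[[-0.001 -0.966  0.259]
 [-0.001  0.259  0.966]
 [-1.     0.001 -0.001]]
167.10566114907382 78.19258443316204
```

Call:
{"op": "arm_command", "data": {
  "plan": [
    [0,-0.1,-3,-2],
    [0,0,-3,-2],
    [0,0,0,0],
    [0,0,0,0]
  ]
}}

```text
time: 9.45
ee_pos: [0.4622, -0.3582, 0.1229]
eef_rot: [-0.449, 0.544, 0.452, 0.545]
ft_force: [-4.1, 14.2, 13.2]
width: 0.0154
```

Call:
{"op": "arm_command", "data": {
  "plan": [
    [0,0,-3,0],
    [0,0,0,0],
    [0,0,0,0]
  ]
}}

```text
time: 9.82
ee_pos: [0.4622, -0.3584, 0.1229]
eef_rot: [-0.449, 0.543, 0.454, 0.546]
ft_force: [-4.6, 21.5, 17.2]
width: 0.0152
```

Call:
{"op": "arm_command", "data": {
  "plan": [
    [0,0,3,0],
    [0,0,2,0],
    [0,0,0,0]
  ]
}}

```text
time: 10.2
ee_pos: [0.4622, -0.358, 0.123]
eef_rot: [-0.45, 0.545, 0.451, 0.545]
ft_force: [-1.9, 7.8, 9.7]
width: 0.0148
```

Call:
{"op": "arm_command", "data": {
  "plan": [
    [0,0,0,0],
    [0,0,0,0],
    [0,0,0,0],
    [0,0,0,0]
  ],
  "jaw": -0.2
}}

```text
time: 10.7
ee_pos: [0.462, -0.3599, 0.1224]
eef_rot: [-0.45, 0.546, 0.45, 0.545]
ft_force: [0.7, -0.1, 0.1]
width: 0.0343
```

```bash
python3 - <<'E'
from h import *
from scipy.optimize import least_squares
P=np.array([[542.3,-298.8],[474.8,-330.5],[463.7,-351.6],[462.3,-356.6],[462.2,-358.4]])
f=least_squares(lambda c:np.r_[np.hypot(*(P-c).T)-78,(c-[538.3,-374])*.3],[538,-374]);c=f.x;d=P[-1]-c
print(c,f.fun,'shut ang',np.degrees(np.arctan2(d[1],d[0])))
rows([(463,-358,215,75),(608,189,215,80)],step=50)
E
```

```text
[ 537.83745926 -376.42908135] [-0.24275891 -0.00511693  0.18469254  0.09673629 -0.24350176 -0.13876222
 -0.72872441] shut ang 166.59304930546438
t 10.7 tcp [ 462.  -359.9  122.4] w 34.3 F [ 0.7 -0.1  0.1]
[[-0.    -0.982  0.19 ]
 [-0.     0.19   0.982]
 [-1.     0.    -0.   ]]
[-46.3, -0.3, 1.0, 2.0],[-46.3, -0.3, 1.0, 2.0],  # 2
[-0.0, 0.1, 47.2, -0.4],[-0.0, -0.2, 47.2, -0.4],[-0.0, -0.6, 47.2, -0.4],[-0.0, -0.9, 47.1, -0.4],[-0.0, -1.2, 47.1, -0.4],[-0.0, -1.6, 47.1, -0.4],[-0.0, -1.9, 47.1, -0.4],[-0.0, -2.3, 47.1, -0.4],[-0.0, -2.6, 47.1, -0.4],[-0.0, -3.0, 47.1, -0.4],[-0.0, -3.3, 47.0, -0.4],[-0.0, -3.6, 47.0, -0.4],  # 12
```

Call:
{"op": "arm_command", "data": {
  "plan": [
    [-46,0,0,0],
    [-46,0,1,0],
    [0,0,47,7],
    [0,6,47,7],
    [0,12,46,7],
    [0,18,44,7],
    [0,23,42,7],
    [0,28,39,7],
    [0,33,35,7],
    [0,37,30,7],
    [0,40,25,7],
    [0,42,21,7],
    [0,44,16,7],
    [0,46,11,7],
    [0,0,0,3]
  ]
}}

```text
time: 12.58
ee_pos: [0.5623, 0.2063, 0.2143]
eef_rot: [0.049, 0.706, -0.047, 0.705]
ft_force: [0.1, 0.3, 0.4]
width: 0.0347
```

```bash
python3 - <<'E'
from h import *
st()
look(['wrist','top'],['pocket1','plug4','lever_grip','vial1'],save='d')
p=r.camera('wrist')
print([(np.round(np.array(d['xyz'])*1000,1).tolist(),round(d['confidence'],2)) for d in r.spot_point(p,'pocket1')])
E
```

```text
t 12.57 tcp [562.3 206.3 214.3] w 34.7 F [0.1 0.3 0.4]
[[-0.001  0.135  0.991]
 [ 0.002  0.991 -0.135]
 [-1.     0.002 -0.001]]
wrist pocket1 [([602, 145, 87], 0.97), ([618, 247, 86], 0.93)]
wrist plug4 [([611, 192, 71], 0.62)]
wrist lever_grip []
wrist vial1 []
top pocket1 [([618, 248, 83], 0.89), ([606, 141, 81], 0.8)]
top plug4 [([610, 187, 66], 0.54)]
top lever_grip [([459, -360, 139], 0.93)]
top vial1 [([564, -81, -1], 0.75), ([645, -94, 0], 0.74)]
[([604.4, 140.7, 86.0], 0.93), ([594.9, 56.2, 88.4], 0.79), ([620.6, 245.7, 85.7], 0.74), ([597.4, 159.9, -2.5], 0.52)]
```

View pics/d_wrist.png

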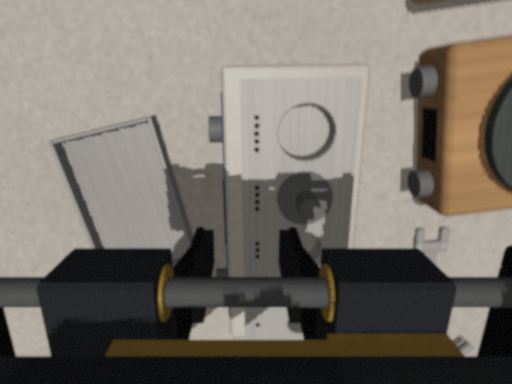

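```bash
python3 - <<'E'
from h import *
rows([(610,190.5,190,-7.7),(610,190.5,109,-7.7)])
E
```

```text
t 13.18 tcp [563.3 201.2 214.6] w 34.5 F [-0.7  0.1  0.5]
[[ 0.     0.138  0.99 ]
 [-0.     0.99  -0.138]
 [-1.    -0.     0.   ]]
[12.3, -2.1, 23.9, -0.1],[12.3, -2.1, 23.8, -0.1],  # 2
[40.5, 0.0, 0.0, -0.0],[40.5, 0.0, 0.0, -0.0],  # 2
```

Call:
{"op": "arm_command", "data": {
  "plan": [
    [12.3,-2,24,0],
    [12.3,-2,24,0],
    [0,0,0,0],
    [40,0,0,0],
    [30,0,0,0],
    [11,0,0,0],
    [0,0,0,0],
    [0,0,0,0]
  ]
}}

```text
time: 14.18
ee_pos: [0.6107, 0.1914, 0.1102]
eef_rot: [0.049, 0.705, -0.049, 0.706]
ft_force: [0.2, -0.2, 0.5]
width: 0.0346
```

Call:
{"op": "arm_command", "data": {
  "plan": [
    [0,0,0,0],
    [0,0,0,0],
    [0,0,0,0],
    [0,0,0,0],
    [0,0,0,0]
  ],
  "jaw": -1,
  "force": 25
}}

```text
time: 14.8
ee_pos: [0.6104, 0.1909, 0.1092]
eef_rot: [0.049, 0.705, -0.049, 0.706]
ft_force: [-0.4, -1.0, 3.1]
width: 0.0172
```

Call:
{"op": "arm_command", "data": {
  "plan": [
    [-20,0,0,0],
    [-40,0,0,0],
    [-30,0,0,0],
    [0,0,0,0],
    [0,0,0,0]
  ],
  "jaw": -1
}}

```text
time: 15.42
ee_pos: [0.6101, 0.1908, 0.199]
eef_rot: [0.049, 0.705, -0.049, 0.705]
ft_force: [-0.5, 0.2, 0.2]
width: 0.0173
```

```bash
python3 - <<'E'
from h import *
rows([(432,182,200,-7.7),(432,182,80,-7.7),(432,182,45,-7.7)])
o=look(['wrist','top','side'],['plug4','pocket1'],save='e')
print(o)
E
```

```text
t 15.43 tcp [610.1 190.8 199. ] w 17.3 F [-0.5  0.2  0.2]
[[-0.     0.138  0.99 ]
 [-0.     0.99  -0.138]
 [-1.    -0.    -0.   ]]
[-0.3, -8.3, -43.8, -0.1],[-0.3, -8.3, -43.8, -0.1],[-0.3, -8.2, -43.8, -0.1],[-0.3, -8.2, -43.8, -0.1],  # 4
[40.0, 0.0, 0.0, -0.0],[40.0, 0.0, 0.0, -0.0],[40.0, 0.0, 0.0, -0.0],  # 3
[35.0, 0.0, 0.0, -0.0],  # 1
wrist plug4 [([612, 192, 162], 0.62)]
wrist pocket1 [([597, 57, 84], 0.79), ([618, 244, 84], 0.7)]
top plug4 [([607, 190, 160], 0.41)]
top pocket1 [([607, 143, 82], 0.97), ([612, 191, 85], 0.92)]
side plug4 [([610, 193, 156], 0.64), ([660, -227, 0], 0.55)]
side pocket1 [([600, 101, 88], 0.98), ([620, 248, 90], 0.95)]
{('wrist', 'plug4'): [([612, 192, 162], 0.62)], ('wrist', 'pocket1'): [([597, 57, 84], 0.79), ([618, 244, 84], 0.7)], ('top', 'plug4'): [([607, 190, 160], 0.41)], ('top', 'pocket1'): [([607, 143, 82], 0.97), ([612, 191, 85], 0.92)], ('side', 'plug4'): [([610, 193, 156], 0.64), ([660, -227, 0], 0.55)], ('side', 'pocket1'): [([600, 101, 88], 0.98), ([620, 248, 90], 0.95)]}
```

View pics/e_wrist.png

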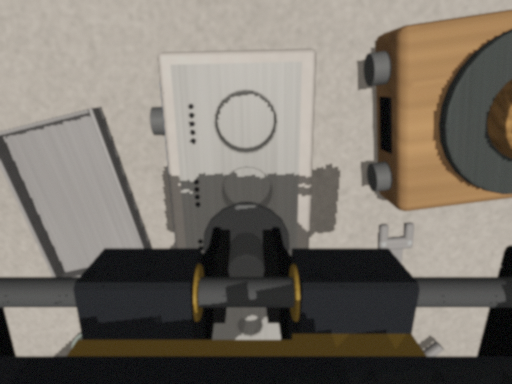

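Plug 4 is out and held (px 246,240), and the pocket 5 mouth is centred on the same column (246,121). Next the plug goes into the tray.

Call:
{"op": "arm_command", "data": {
  "plan": [
    [25,-8,-44,0],
    [25,-8,-44,0],
    [0,-8,-44,0],
    [0,-8,-44,0],
    [40,0,0,0],
    [40,0,0,0],
    [14,0,0,0],
    [5,0,0,0],
    [4,0,0,0],
    [0,0,0,0],
    [0,0,0,0]
  ]
}}

```text
time: 17.25
ee_pos: [0.432, 0.1837, 0.0465]
eef_rot: [0.049, 0.705, -0.049, 0.706]
ft_force: [0.4, 0.2, -0.4]
width: 0.0173
```

```bash
python3 - <<'E'
from h import *
st(); look(['side'],['plug4','tray_in'],save='f')
E
```

```text
t 17.25 tcp [432.  183.7  46.5] w 17.3 F [ 0.4  0.2 -0.4]
[[ 0.001  0.138  0.99 ]
 [ 0.     0.99  -0.138]
 [-1.     0.     0.001]]
side plug4 [([430, 185, 7], 0.71), ([606, 140, 80], 0.61)]
side tray_in [([426, 183, 6], 0.83)]
```

Call:
{"op": "arm_command", "data": {
  "plan": [
    [2,0,0,0],
    [2,0,0,0],
    [1,0,0,0],
    [0,0,0,0]
  ]
}}

```text
time: 17.9
ee_pos: [0.4316, 0.1836, 0.042]
eef_rot: [0.049, 0.705, -0.049, 0.705]
ft_force: [-7.2, -3.7, 21.7]
width: 0.0175
```

Call:
{"op": "arm_command", "data": {
  "plan": [
    [0,0,0,0],
    [0,0,0,0],
    [0,0,0,0],
    [-30,0,0,0],
    [-45,0,0,0],
    [-45,0,0,0],
    [-35,0,0,0],
    [0,-38,32,0],
    [0,-38,32,0],
    [0,-38,32,0],
    [0,-38,32,0],
    [0,-38,32,0],
    [0,0,10,0],
    [0,0,0,0],
    [0,0,0,0]
  ],
  "jaw": -0.2
}}

```text
time: 19.77
ee_pos: [0.5731, -0.0264, 0.196]
eef_rot: [0.048, 0.706, -0.048, 0.705]
ft_force: [0.5, 0.2, 0.0]
width: 0.0349
```

```bash
python3 - <<'E'
from h import *
st()
for i in range(2):
  for c in ['wrist','top','side']:
    p=r.camera(c)
    if i==0: cv2.imwrite(f'pics/g_{c}.png',p['frame'])
    for l in ['pocket1','vial1','plug4']: print(c,l,[(np.round(np.array(d['xyz'])*1000,1).tolist(),round(d['confidence'],2)) for d in r.spot_point(p,l) if d['confidence']>.5])
E
```

```text
t 19.77 tcp [573.1 -26.4 196. ] w 34.9 F [0.5 0.2 0. ]
[[-0.     0.136  0.991]
 [ 0.     0.991 -0.136]
 [-1.     0.    -0.   ]]
wrist pocket1 [([594.9, 96.0, 88.4], 0.84)]
wrist vial1 [([457.2, -75.3, 0.1], 0.95), ([568.5, -80.6, 0.0], 0.87), ([642.2, -88.0, -3.0], 0.78)]
wrist plug4 []
top pocket1 [([604.5, 141.8, 83.2], 0.75), ([594.6, 59.7, 85.8], 0.69), ([616.4, 245.9, 80.6], 0.67), ([601.9, 98.4, 86.8], 0.62), ([613.3, 189.8, 81.2], 0.56)]
top vial1 [([617.9, 248.8, 80.7], 0.59)]
top plug4 [([431.1, 182.3, 2.6], 0.61)]
side pocket1 [([595.3, 54.0, 83.8], 0.88), ([605.9, 140.2, 83.6], 0.82), ([601.3, 101.5, 84.2], 0.74), ([425.3, 182.8, -0.3], 0.69), ([619.5, 245.1, 89.0], 0.57)]
side vial1 [([567.4, -82.7, -0.4], 0.83), ([643.0, -92.3, 4.5], 0.58), ([459.1, -172.6, -2.8], 0.56)]
side plug4 [([430.9, 185.2, 2.9], 0.8)]
wrist pocket1 [([596.0, 57.2, 82.9], 0.97), ([596.8, 99.5, 86.2], 0.97)]
wrist vial1 [([459.4, -75.8, -0.3], 0.89), ([569.8, -82.4, -1.1], 0.78)]
wrist plug4 []
top pocket1 [([616.5, 245.3, 84.0], 0.91), ([593.4, 59.0, 84.0], 0.7), ([610.5, 188.6, 83.9], 0.67), ([606.0, 140.9, 83.1], 0.62), ([601.0, 98.0, 84.0], 0.58)]
top vial1 []
top plug4 [([428.9, 183.0, 1.5], 0.83)]
side pocket1 [([612.0, 188.2, 84.0], 0.97), ([618.5, 245.6, 87.5], 0.92), ([601.2, 101.8, 85.8], 0.83), ([595.3, 53.9, 83.9], 0.81), ([605.7, 138.9, 80.2], 0.73)]
side vial1 [([646.1, -92.4, 4.8], 0.88), ([468.0, -77.9, 3.1], 0.79), ([568.7, -83.7, 1.0], 0.75), ([460.6, -177.6, 2.2], 0.51)]
side plug4 [([430.4, 187.6, 4.0], 0.61)]
```

View pics/g_wrist.png

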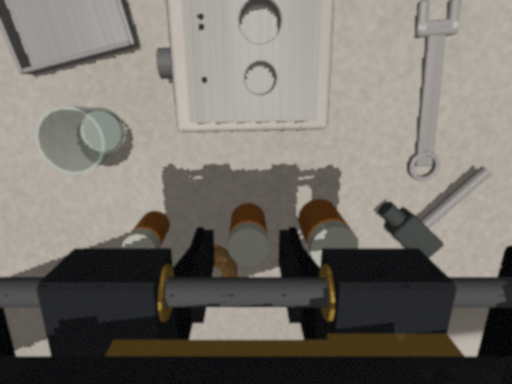

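Beaker, vials 3, 4 and 5, and pockets 1 (260,78) and 2 (259,22) are visible, and the plug sits in the tray. I'll refine the pocket positions.

```bash
cat >> h.py <<'E'
def wcam(p,s):
    """wrist camera pose in tool frame"""
    T=np.eye(4);T[:3,:3]=R.from_quat(s['eef_rot']).as_matrix();T[:3,3]=s['ee_pos'];return np.array(p['extrinsics'])@T
def circ(img,u,v,rad,win=40):
    u0,v0=max(0,int(u)-win),max(0,int(v)-win); g=cv2.cvtColor(img,cv2.COLOR_BGR2GRAY)[v0:int(v)+win,u0:int(u)+win]
    g=cv2.resize(g,None,fx=4,fy=4,interpolation=cv2.INTER_CUBIC)
    c=cv2.HoughCircles(cv2.medianBlur(g,5),cv2.HOUGH_GRADIENT,1,20,param1=80,param2=12,minRadius=int(4*rad*.8),maxRadius=int(4*rad*1.25))
    return [] if c is None else [(round(u0+a/4,1),round(v0+b/4,1),round(q/4,1)) for a,b,q in c[0][:2]]
E
python3 - <<'E'
from h import *
from scipy.optimize import least_squares
s,Rm=st(); p=r.camera('wrist'); 
img=p['frame']; e=cv2.imread('pics/e_wrist.png')
p['E']=wcam(p,s); np.save('wcam.npy',p['E'])
T=np.eye(4);a=np.arctan2(-.138,.99);T[:3,:3]=np.array([[0,np.sin(-a),np.cos(a)],[0,np.cos(a),np.sin(a)],[-1,0,0]]);T[:3,3]=[.6101,.1908,.199]
pe=dict(p);pe['extrinsics']=p['E']@np.linalg.inv(T)
for nm,q,im,u,v,rad in [('p1',p,img,260,78,16),('p2',p,img,259,22,20),('p5',pe,e,246,121,31)]:
    print(nm,'eye',np.round(ray(q,u,v,.085)*1000,1)); 
    for c in circ(im,u,v,rad): print('  hough',c,np.round(ray(q,c[0],c[1],.085)*1000,1))
D={1:[(594.6,59.7),(593.4,59),(595.3,54),(595.3,53.9),(592,61),(594,58),(596,57.2)],2:[(601.9,98.4),(601,98),(601.3,101.5),(601.2,101.8),(601,98),(600,102),(596,98)],3:[(604.5,141.8),(606,140.9),(605.9,140.2),(605.7,138.9),(607,141),(608,140)],4:[(613.3,189.8),(610.5,188.6),(612,188.2),(612,188),(609,187)],5:[(616.4,245.9),(616.5,245.3),(619.5,245.1),(618.5,245.6),(616,247),(619,249),(620.6,245.7)]}
for k in D: print(k,np.mean(D[k],0))
def f(x):
    y0,x0,psi,g=x;t=np.cumsum([0,26+g,32+g,38+g,44+g]);out=[]
    for k in D:
        c=np.array([x0+np.sin(psi)*t[k-1],y0+np.cos(psi)*t[k-1]]);out+=list(np.ravel(np.array(D[k])-c))
    return np.array(out)
x=least_squares(f,[58,594,.13,12],loss='soft_l1').x;print('psi',np.degrees(x[2]),'g',x[3])
t=np.cumsum([0]+[b+x[3] for b in(26,32,38,44)])
for k in range(5):print(k+1,np.round([x[1]+np.sin(x[2])*t[k],x[0]+np.cos(x[2])*t[k]],1))
E
```

```text
t 20.98 tcp [573.7 -28.1 196. ] w 34.6 F [-0.1  0.4  0.7]
[[ 0.     0.138  0.99 ]
 [-0.     0.99  -0.138]
 [-1.    -0.     0.   ]]
p1 eye [596.5  57.5  85. ]
  hough (np.float32(259.1), np.float32(76.4), np.float32(14.0)) [596.   58.6  85. ]
  hough (np.float32(253.1), np.float32(75.4), np.float32(18.5)) [591.8  59.9  85. ]
p2 eye [600.5  94.2  85. ]
  hough (np.float32(258.4), np.float32(25.1), np.float32(18.6)) [599.8  92.3  85. ]
  hough (np.float32(258.9), np.float32(15.6), np.float32(20.4)) [600.9  98.2  85. ]
p5 eye [618.5 246.9  85. ]
  hough (np.float32(245.9), np.float32(121.4), np.float32(30.6)) [618.4 246.7  85. ]
  hough (np.float32(246.4), np.float32(114.4), np.float32(33.2)) [619.5 251.8  85. ]
1 [594.37142857  57.54285714]
2 [600.34285714  99.67142857]
3 [606.18333333 140.46666667]
4 [611.36 188.32]
5 [618.07142857 246.22857143]
psi 7.125443308237765 g 11.876740524632783
1 [595.4  59.5]
2 [600.1  97.1]
3 [605.6 140.6]
4 [611.7 190.1]
5 [618.7 245.6]
```

```bash
python3 - <<'E'
from h import *
rows([(452.8,-231.4,158,-7.8)],step=48)
E
```

```text
t 21.02 tcp [573.6 -28.1 196. ] w 35.0 F [-0.2 -0.3 -0.1]
[[ 0.     0.138  0.99 ]
 [-0.     0.99  -0.138]
 [-1.    -0.     0.   ]]
[7.6, -43.6, -18.3, -0.0],[7.6, -43.6, -18.3, -0.0],[7.6, -43.6, -18.4, -0.0],[7.6, -43.6, -18.4, -0.0],[7.6, -43.6, -18.4, -0.0],  # 5
```

Call:
{"op": "arm_command", "data": {
  "plan": [
    [7,-43,-18,0],
    [7,-43,-18,0],
    [7,-44,-18,0],
    [8,-44,-19,0],
    [9,-44,-19,0],
    [0,0,0,0],
    [0,0,0,0],
    [0,0,0,0]
  ]
}}

```text
time: 22.02
ee_pos: [0.4533, -0.23, 0.1583]
eef_rot: [0.048, 0.705, -0.048, 0.706]
ft_force: [0.8, 0.1, -0.7]
width: 0.0349
```

```bash
python3 - <<'E'
from h import *
s,Rm=st(); p=r.camera('wrist'); cv2.imwrite('pics/i.png',p['frame'])
print([(np.round(np.array(d['xyz'])*1000,1).tolist(),round(d['confidence'],2)) for d in r.spot_point(p,'vial1')])
u,v=px(p,(.4605,-.176,.048)); print('pred',u,v)
for c in circ(p['frame'],u,v,12,win=30): print(c,np.round(ray(p,c[0],c[1],.048)*1000,1))
f=p['frame'][int(v)-60:int(v)+60,int(u)-80:int(u)+80]; print(int(u)-80,int(v)-60); cv2.imwrite('pics/i2.png',cv2.resize(f,(800,600),interpolation=cv2.INTER_CUBIC))
E
```

```text
t 22.02 tcp [ 453.3 -230.   158.3] w 34.9 F [ 0.8  0.1 -0.7]
[[ 0.001  0.136  0.991]
 [ 0.     0.991 -0.136]
 [-1.     0.     0.001]]
[([459.5, -179.3, 3.4], 0.96)]
pred 244.76957657844358 124.5232072677744
(np.float32(245.6), np.float32(119.6), np.float32(11.9)) [ 461.6 -172.5   48. ]
(np.float32(244.6), np.float32(124.6), np.float32(13.5)) [ 460.4 -176.    48. ]
164 64
```

View pics/i2.png

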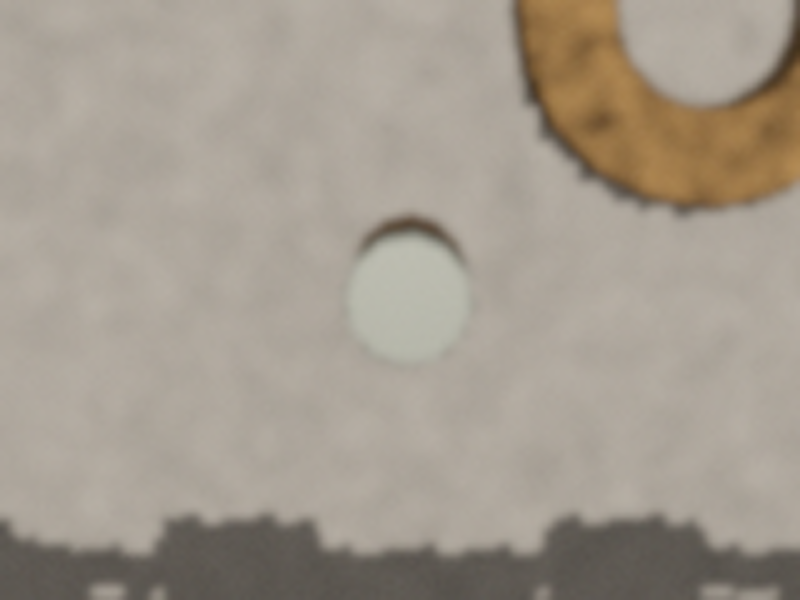

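The cap is centred at crop (408,298), that is px (245.6,123.6), or world (461,-175.5). That agrees with the networks.

Call:
{"op": "arm_command", "data": {
  "plan": [
    [0,28,0,0],
    [0,27,0,0],
    [0,0,0,0],
    [45,0,0,0],
    [40,0,0,0],
    [22,0,0,0],
    [9,0,0,0],
    [0,0,0,0],
    [0,0,0,0]
  ]
}}

```text
time: 23.25
ee_pos: [0.4607, -0.1772, 0.0429]
eef_rot: [0.049, 0.705, -0.049, 0.706]
ft_force: [0.9, 0.8, 0.3]
width: 0.0349
```

Call:
{"op": "arm_command", "data": {
  "plan": [
    [0,0,0,0],
    [0,0,0,0],
    [0,0,0,0],
    [0,0,0,0],
    [0,0,0,0]
  ],
  "jaw": -1,
  "force": 20
}}

```text
time: 23.88
ee_pos: [0.4603, -0.177, 0.0423]
eef_rot: [0.049, 0.705, -0.049, 0.706]
ft_force: [-1.5, -0.1, 4.8]
width: 0.0191
```

```bash
python3 - <<'E'
from h import *
c=np.array([595,58.3]); h=c-56*np.array([.138,.99]); print(h)
rows([(461.5,-176,150,-7.8),(h[0],h[1],195,-7.8)],step=48)
E
```

```text
[587.272   2.86 ]
t 23.88 tcp [ 460.3 -177.    42.3] w 19.1 F [-1.5 -0.1  4.8]
[[ 0.001  0.138  0.99 ]
 [-0.     0.99  -0.138]
 [-1.    -0.     0.001]]
[-35.9, 0.4, 0.4, -0.0],[-35.9, 0.4, 0.4, -0.0],[-35.9, 0.4, 0.4, -0.0],  # 3
[-9.0, 38.9, 20.1, -0.0],[-9.0, 38.9, 20.1, -0.0],[-9.0, 38.9, 20.1, -0.0],[-9.0, 38.9, 20.1, -0.0],[-9.0, 38.9, 20.1, -0.0],  # 5
```

Call:
{"op": "arm_command", "data": {
  "plan": [
    [-25,0,0,0],
    [-40,0,0,0],
    [-42,0,0,0],
    [-9,39,20,0],
    [-9,39,20,0],
    [-9,39,20,0],
    [-9,39,20,0],
    [-9,39,20,0],
    [0,0,0,0],
    [0,0,0,0],
    [0,0,0,0],
    [0,0,0,0]
  ]
}}

```text
time: 25.38
ee_pos: [0.5857, 0.0014, 0.1938]
eef_rot: [0.049, 0.705, -0.05, 0.705]
ft_force: [-1.0, 0.4, -1.1]
width: 0.0195
```

```bash
python3 - <<'E'
from h import *
s,Rm=st(); p=r.camera('wrist'); s,Rm=st(); cv2.imwrite('pics/j.png',p['frame'])
print([(np.round(np.array(d['xyz'])*1000,1).tolist(),round(d['confidence'],2)) for d in r.spot_point(p,'pocket1')],[(np.round(np.array(d['xyz'])*1000,1).tolist(),round(d['confidence'],2)) for d in r.spot_point(p,'vial1')])
u,v=px(p,(.595,.0583,.085)); print('pred',u,v)
for c in circ(p['frame'],u,v,14,win=30): print(c,np.round(ray(p,c[0],c[1],.085)*1000,1))
f=p['frame'][int(v)-60:int(v)+60,int(u)-80:int(u)+80]; print(int(u)-80,int(v)-60); f=cv2.resize(f,(480,360),interpolation=cv2.INTER_CUBIC)
g=cv2.resize(p['frame'][200:384,166:326],(320,368),interpolation=cv2.INTER_CUBIC)
o=np.zeros((368,800,3),np.uint8);o[:360,:480]=f;o[:,480:]=g;cv2.imwrite('pics/j2.png',o)
E
```

```text
t 25.38 tcp [585.7   1.4 193.8] w 19.5 F [-1.   0.4 -1.1]
[[-0.     0.14   0.99 ]
 [-0.001  0.99  -0.14 ]
 [-1.    -0.001 -0.   ]]
t 25.43 tcp [585.8   1.6 193.9] w 19.4 F [-0.6 -0.6 -0.8]
[[-0.     0.139  0.99 ]
 [-0.001  0.99  -0.139]
 [-1.    -0.001  0.   ]]
[([598.7, 98.9, 86.1], 0.82), ([597.7, 54.5, 82.9], 0.67), ([437.2, 35.1, -1.9], 0.18)] [([583.5, -0.7, 151.6], 0.89), ([646.2, -90.8, -1.3], 0.69), ([457.7, -77.0, 1.0], 0.6)]
pred 246.88673959073967 120.46895819317595
(np.float32(249.4), np.float32(118.4), np.float32(12.2)) [597.1  59.5  85. ]
(np.float32(245.1), np.float32(121.6), np.float32(12.0)) [593.6  57.7  85. ]
166 60
```

View pics/j2.png

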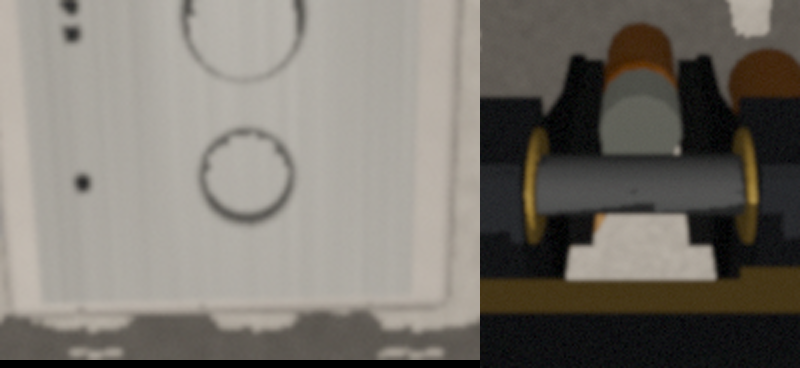

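```bash
python3 - <<'E'
from h import *
p=r.camera('wrist'); s,Rm=st(); tcp=np.array(s['ee_pos'])
for yc in(-.002,0,.002):print(yc,px(p,tcp+Rm@np.array([-.0057,yc+.010,0])), 'lower edge of cap front?',px(p,tcp+Rm@np.array([.0423,yc+.010,0])))
for u,v in[(248.3,118.7),(247.3,67.3)]:
    X=ray(p,u,v,.085); print(np.round(X*1000,1),'tool',np.round(Rm.T@(X-tcp)*1000,1))
E
```

```text
t 25.57 tcp [585.9   2.2 194. ] w 19.2 F [ 0.5  0.3 -0.3]
[[ 0.     0.139  0.99 ]
 [-0.     0.99  -0.139]
 [-1.    -0.     0.   ]]
-0.002 (np.float64(244.6141041513656), np.float64(253.69807489268055)) lower edge of cap front? (np.float64(244.94087212800815), np.float64(215.15588205117763))
0 (np.float64(244.60691564075972), np.float64(249.83722302164298)) lower edge of cap front? (np.float64(244.93630084436663), np.float64(212.06167944093642))
0.002 (np.float64(244.59967128821944), np.float64(245.9463792025051)) lower edge of cap front? (np.float64(244.93170218398404), np.float64(208.94894610913568))
[596.4  60.   85. ] tool [109.   58.8   2.4]
[600.6  96.   85. ] tool [109.   95.    1.6]
```

The pocket 1 mouth is at px (248.3,118.7), and the held cap is at (246.5,248) in hand. The target is tool +58.4 y, +1.3 z.

Call:
{"op": "arm_command", "data": {
  "plan": [
    [0,29,0.6,0],
    [0,29.4,0.7,0],
    [0,0,0,0],
    [30,0,0,0],
    [26,0,0,0],
    [6,0,0,0],
    [0,0,0,0],
    [0,0,0,0],
    [0,0,0,0]
  ]
}}

```text
time: 26.7
ee_pos: [0.5958, 0.0602, 0.1328]
eef_rot: [0.049, 0.705, -0.049, 0.706]
ft_force: [-0.0, -0.2, -0.5]
width: 0.0199
```

```bash
python3 - <<'E'
from h import *
st()
I=[]
for c in ['top','side']:
    p=r.camera(c);u,v=px(p,(.5954,.0595,.085)); f=p['frame'][int(v)-24:int(v)+24,int(u)-32:int(u)+32]; I.append(cv2.resize(f,(400,300),interpolation=cv2.INTER_CUBIC))
cv2.imwrite('pics/k.png',np.hstack(I))
E
```

```text
t 26.7 tcp [595.8  60.2 132.8] w 19.9 F [-0.  -0.2 -0.5]
[[ 0.001  0.138  0.99 ]
 [-0.     0.99  -0.138]
 [-1.     0.     0.001]]
```

View pics/k.png

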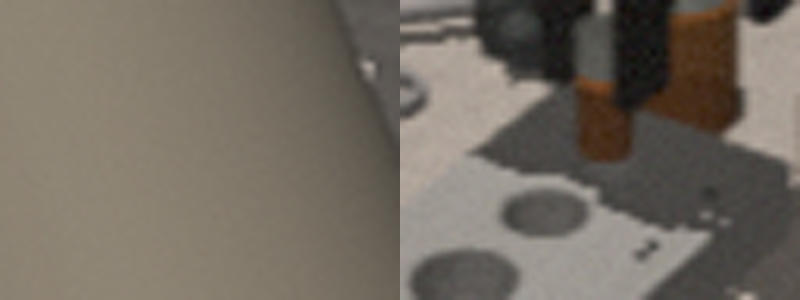

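The side view shows the vial upright over pocket 1. I'll descend slowly.

Call:
{"op": "arm_command", "data": {
  "plan": [
    [3,0,0,0],
    [3,0,0,0],
    [3,0,0,0],
    [3,0,0,0],
    [0,0,0,0],
    [0,0,0,0]
  ]
}}

```text
time: 27.55
ee_pos: [0.5952, 0.0599, 0.1197]
eef_rot: [0.049, 0.706, -0.049, 0.705]
ft_force: [-0.4, -2.4, -1.8]
width: 0.0196
```

Vial 1 is entering the pocket.

Call:
{"op": "arm_command", "data": {
  "plan": [
    [3,0,0,0],
    [3,0,0,0],
    [3,0,0,0],
    [3,0,0,0],
    [1,0,0,0],
    [0,0,0,0],
    [0,0,0,0]
  ]
}}

```text
time: 28.42
ee_pos: [0.5953, 0.0599, 0.1068]
eef_rot: [0.049, 0.705, -0.049, 0.705]
ft_force: [0.2, -4.3, -0.4]
width: 0.0193
```

Call:
{"op": "arm_command", "data": {
  "plan": [
    [1,0,0,0],
    [0,0,0,0],
    [0,0,0,0]
  ]
}}

```text
time: 28.8
ee_pos: [0.5954, 0.0599, 0.106]
eef_rot: [0.049, 0.705, -0.049, 0.705]
ft_force: [-0.3, -5.7, 0.5]
width: 0.0193
```

Call:
{"op": "arm_command", "data": {
  "plan": [
    [0,0,0,0],
    [0,0,0,0],
    [0,0,0,0],
    [-20,0,0,0],
    [-40,0,0,0],
    [-40,0,0,0],
    [0,0,0,0]
  ],
  "jaw": -0.2
}}

```text
time: 29.68
ee_pos: [0.5971, 0.061, 0.2109]
eef_rot: [0.049, 0.703, -0.048, 0.708]
ft_force: [1.1, -0.1, 0.0]
width: 0.0346
```

```bash
python3 - <<'E'
from h import *
rows([(457.3,-133.4,172,-7.8)],step=48)
for c in ['side','top']:
    p=r.camera(c); print(c,[(np.round(np.array(d['xyz'])*1000,1).tolist(),round(d['confidence'],2)) for d in r.spot_point(p,'vial1')])
E
```

```text
t 29.68 tcp [597.1  61.  210.9] w 34.6 F [ 1.1 -0.1  0. ]
[[ 0.007  0.138  0.99 ]
 [ 0.001  0.99  -0.138]
 [-1.     0.002  0.007]]
[6.5, -35.3, -18.6, -0.0],[6.5, -35.3, -18.6, -0.0],[6.5, -35.3, -18.6, -0.0],[6.5, -35.3, -18.7, -0.0],[6.5, -35.3, -18.7, -0.0],[6.5, -35.3, -18.7, -0.0],  # 6
side [([566.3, -82.3, 1.5], 0.96), ([594.9, 60.4, 64.4], 0.68), ([468.6, -80.7, -0.3], 0.65), ([643.4, -91.2, 4.6], 0.61)]
top [([566.4, -83.2, -0.9], 0.81), ([641.7, -94.8, -1.4], 0.64), ([461.8, -76.7, -1.1], 0.61)]
```

Call:
{"op": "arm_command", "data": {
  "plan": [
    [0,-35,-18,0],
    [8,-35,-18,0],
    [8,-35,-18,0],
    [8,-35,-19,0],
    [8,-36,-19,0],
    [8,-36,-19,0],
    [0,0,0,0],
    [0,0,0,0],
    [0,0,0,0],
    [0,0,0,0]
  ],
  "jaw": 0.2
}}

```text
time: 31.12
ee_pos: [0.4566, -0.1337, 0.166]
eef_rot: [0.049, 0.705, -0.048, 0.706]
ft_force: [-0.8, -0.4, -1.2]
width: 0.0521
```

```bash
cat >> h.py <<'E'
def cap(h,xy0,name):
    """segment the white cap top near the predicted pixel"""
    p=r.camera('wrist'); s,Rm=st(); tcp=np.array(s['ee_pos'])
    u,v=px(p,(xy0[0],xy0[1],h)); f=p['frame'].astype(int)
    cv2.imwrite(f'pics/{name}.png',cv2.resize(p['frame'][max(0,int(v)-60):int(v)+60,int(u)-80:int(u)+80],(480,360)))
    ref=np.median(f[int(v)-3:int(v)+4,int(u)-3:int(u)+4].reshape(-1,3),0)
    m=(np.abs(f-ref).max(2)<14).astype(np.uint8); m=cv2.morphologyEx(m,cv2.MORPH_OPEN,np.ones((3,3),np.uint8))
    n,lab,stt,cen=cv2.connectedComponentsWithStats(m); k=lab[int(round(v)),int(round(u))]
    b=stt[k]; c=(b[0]+(b[2]-1)/2,b[1]+(b[3]-1)/2); X=ray(p,c[0],c[1],h)
    print('pred',round(u,1),round(v,1),'ref',ref,'box',b,'c',c,'X',np.round(X*1000,1),'tool',np.round(Rm.T@(X-tcp)*1000,1))
    print([(np.round(np.array(d['xyz'])*1000,1).tolist(),round(d['confidence'],2)) for d in r.spot_point(p,'vial1')])
E
python3 - <<'E'
from h import *
cap(.062,(.465,-.078),'l')
E
```

```text
t 31.18 tcp [ 456.5 -133.8  166. ] w 52.6 F [-0.4  0.8 -0.1]
[[ 0.     0.137  0.991]
 [ 0.     0.991 -0.137]
 [-1.     0.     0.   ]]
pred 246.2 123.1 ref [169. 181. 181.] box [ 221   99   47   45 1424] c (np.float64(244.0), np.float64(121.0)) X [463.6 -76.3  62. ] tool [104.   58.   -0.8]
[([461.6, -73.0, 0.7], 0.81), ([570.1, -80.9, 2.1], 0.71), ([641.9, -89.3, -1.9], 0.6)]
```

View pics/l.png

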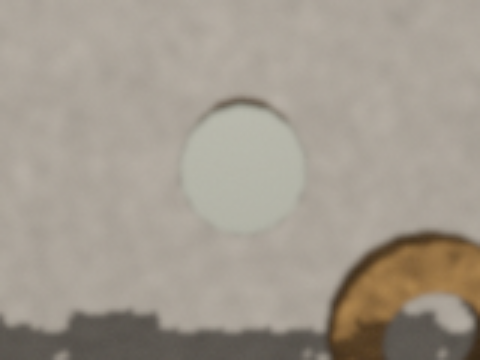

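The cap circle is at crop (244,169), that is px (247.3,119.3), with a diameter of 41 px. The box segmentation had leaked onto the bench. I'll go with +59.3 y, +0.6 z.

Call:
{"op": "arm_command", "data": {
  "plan": [
    [0,30,0.3,0],
    [0,29.3,0.3,0],
    [0,0,0,0],
    [45,0,0,0],
    [40,0,0,0],
    [23,0,0,0],
    [10,0,0,0],
    [0,0,0,0],
    [0,0,0,0]
  ]
}}

```text
time: 32.35
ee_pos: [0.4656, -0.0761, 0.0489]
eef_rot: [0.049, 0.705, -0.049, 0.706]
ft_force: [0.7, 0.9, 0.3]
width: 0.0525
```

Call:
{"op": "arm_command", "data": {
  "plan": [
    [0,0,0,0],
    [0,0,0,0],
    [0,0,0,0],
    [0,0,0,0],
    [0,0,0,0]
  ],
  "jaw": -1,
  "force": 25
}}

```text
time: 32.98
ee_pos: [0.4651, -0.0759, 0.0482]
eef_rot: [0.049, 0.705, -0.049, 0.706]
ft_force: [-0.5, 0.1, 4.7]
width: 0.0315
```

```bash
python3 - <<'E'
from h import *
s,_=st();t=np.array(s['ee_pos'])*1000
c=np.array([605.6,140.6]); h=c-59*np.array([.138,.99])
rows([(t[0],t[1],160,-7.8),(h[0],h[1],195,-7.8)],step=48)
E
```

```text
t 32.98 tcp [465.1 -75.9  48.2] w 31.5 F [-0.5  0.1  4.7]
[[ 0.     0.138  0.99 ]
 [-0.     0.99  -0.138]
 [-1.    -0.     0.   ]]
t 32.98 tcp [465.1 -75.9  48.2] w 31.5 F [-0.5  0.1  4.7]
[[ 0.     0.138  0.99 ]
 [-0.     0.99  -0.138]
 [-1.    -0.     0.   ]]
[-37.3, 0.0, 0.0, -0.0],[-37.3, 0.0, 0.0, -0.0],[-37.3, 0.0, 0.0, -0.0],  # 3
[-7.0, 34.9, 21.9, -0.0],[-7.0, 34.9, 21.9, -0.0],[-7.0, 34.9, 21.9, -0.0],[-7.0, 34.9, 21.9, -0.0],[-7.0, 34.9, 21.9, -0.0],  # 5
```

Call:
{"op": "arm_command", "data": {
  "plan": [
    [-25,0,0,0],
    [-45,0,0,0],
    [-45,0,0,0],
    [-7,35,22,0],
    [-7,35,22,0],
    [-7,35,22,0],
    [-7,35,22,0],
    [-5,35,22,0],
    [0,0,0,0],
    [0,0,0,0],
    [0,0,0,0],
    [0,0,0,0]
  ]
}}

```text
time: 34.48
ee_pos: [0.5978, 0.0812, 0.196]
eef_rot: [0.049, 0.705, -0.05, 0.705]
ft_force: [0.4, -1.6, -0.7]
width: 0.0313
```

```bash
cat >> h.py <<'E'
def pocket(xy0,rad_mm,name,bot,vr,vh):
    """pocket mouth and the held vial in the wrist picture; two crops side by side"""
    p=r.camera('wrist'); s,Rm=st(); tcp=np.array(s['ee_pos'])
    u,v=px(p,(xy0[0],xy0[1],.085)); f=p['frame']; u0,v0=int(u)-80,max(0,int(v)-60); print('crop0',u0,v0,'pred',u,v)
    for c in circ(f,u,v,rad_mm*.333/.26,win=45): print('hough',c,'tool',np.round(Rm.T@(ray(p,c[0],c[1],.085)-tcp)*1000,1))
    for du in (0,1): print('1px:',np.round(Rm.T@(ray(p,u+du,v+du,.085)-tcp)*1000,2))
    for yc in(0,.002):print('vial edge if yc',yc,'top',px(p,tcp+Rm@np.array([bot-vh,yc+vr,0])),'bottom',px(p,tcp+Rm@np.array([bot,yc+vr,0])))
    a=cv2.resize(f[v0:v0+120,u0:u0+160],(480,360),interpolation=cv2.INTER_CUBIC); g=cv2.resize(f[200:384,166:326],(320,368),interpolation=cv2.INTER_CUBIC)
    o=np.zeros((368,800,3),np.uint8);o[:360,:480]=a;o[:,480:]=g;cv2.imwrite(f'pics/{name}.png',o)
E
python3 - <<'E'
from h import *
pocket((.6056,.1406),17.5,'m',.048,.016,.062)
E
```

```text
t 34.52 tcp [597.9  81.5 196.1] w 31.4 F [-0.2 -0.4 -1. ]
[[ 0.     0.139  0.99 ]
 [-0.001  0.99  -0.139]
 [-1.    -0.001  0.   ]]
crop0 164 57 pred 244.37822258171468 117.16746479293042
hough (np.float32(244.9), np.float32(116.1), np.float32(20.6)) tool [111.   60.5  -0.2]
hough (np.float32(243.6), np.float32(110.9), np.float32(25.6)) tool [111.   64.3  -1.2]
1px: [111.02  59.68  -0.62]
1px: [111.03  58.94   0.13]
vial edge if yc 0 top (np.float64(244.5748261941783), np.float64(246.46985957326876)) bottom (np.float64(245.01723697611303), np.float64(199.49800548861631))
vial edge if yc 0.002 top (np.float64(244.56695398178812), np.float64(242.30146905501783)) bottom (np.float64(245.01295484592626), np.float64(196.40300781843268))
```

View pics/m.png

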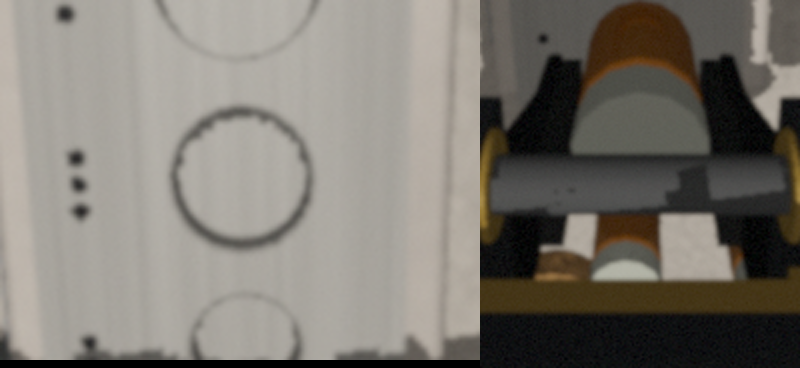

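Pocket 3 is at px (244.7,116) and the held vial is centred on column 246. The move is y +60.2, z -1.0, then down.

Call:
{"op": "arm_command", "data": {
  "plan": [
    [0,30,-0.5,0],
    [0,30.2,-0.5,0],
    [0,0,0,0],
    [30,0,0,0],
    [24,0,0,0],
    [4,0,0,0],
    [0,0,0,0],
    [0,0,0,0]
  ]
}}

```text
time: 35.52
ee_pos: [0.606, 0.142, 0.1392]
eef_rot: [0.049, 0.705, -0.049, 0.706]
ft_force: [-0.0, 0.3, -0.3]
width: 0.0315
```

Call:
{"op": "arm_command", "data": {
  "plan": [
    [3,0,0,0],
    [3,0,0,0],
    [3,0,0,0],
    [3,0,0,0],
    [0,0,0,0],
    [0,0,0,0]
  ]
}}

```text
time: 36.28
ee_pos: [0.6053, 0.142, 0.1259]
eef_rot: [0.049, 0.705, -0.049, 0.705]
ft_force: [0.1, 0.0, -1.2]
width: 0.0319
```

Call:
{"op": "arm_command", "data": {
  "plan": [
    [3,0,0,0],
    [3,0,0,0],
    [3,0,0,0],
    [3,0,0,0],
    [2,0,0,0],
    [0,0,0,0],
    [0,0,0,0]
  ]
}}

```text
time: 37.15
ee_pos: [0.6053, 0.142, 0.1119]
eef_rot: [0.049, 0.705, -0.049, 0.705]
ft_force: [-0.4, -0.8, -0.5]
width: 0.0315
```

```bash
python3 - <<'E'
from h import *
st()
for c in ['side','top']:
    p=r.camera(c); print(c,[(np.round(np.array(d['xyz'])*1000,1).tolist(),round(d['confidence'],2)) for d in r.spot_point(p,'vial1')])
E
```

```text
t 37.15 tcp [605.3 142.  111.9] w 31.5 F [-0.4 -0.8 -0.5]
[[-0.     0.138  0.99 ]
 [-0.     0.99  -0.138]
 [-1.    -0.    -0.   ]]
side [([568.3, -86.9, 0.1], 0.95), ([610.2, 136.6, 67.0], 0.53), ([610.3, 186.3, 84.5], 0.16)]
top [([643.0, -91.9, -1.8], 0.69), ([595.6, 59.9, 61.4], 0.57), ([567.1, -85.7, 1.1], 0.53)]
```

Release, rise, and go to hover over vial 4 at (567,-84).

Call:
{"op": "arm_command", "data": {
  "plan": [
    [0,0,0,0],
    [0,0,0,0],
    [0,0,0,0],
    [-20,0,0,0],
    [-40,0,0,0],
    [-30,0,0,0],
    [0,0,0,0],
    [0,0,0,0]
  ],
  "jaw": 0.1
}}

```text
time: 38.35
ee_pos: [0.6053, 0.1419, 0.2022]
eef_rot: [0.049, 0.705, -0.049, 0.706]
ft_force: [-0.6, 0.2, 0.7]
width: 0.0478
```

```bash
python3 - <<'E'
from h import *
c=np.array([567,-84]); h=c-57*np.array([.138,.99])
rows([(h[0],h[1],179,-7.8)],step=48)
E
```

```text
t 38.35 tcp [605.3 141.9 202.2] w 47.8 F [-0.6  0.2  0.7]
[[ 0.     0.138  0.99 ]
 [-0.     0.99  -0.138]
 [-1.    -0.     0.   ]]
[3.9, -47.7, -1.1, -0.0],[3.9, -47.7, -1.1, -0.0],[3.9, -47.7, -1.2, -0.0],[3.9, -47.7, -1.2, -0.0],[3.9, -47.7, -1.2, -0.0],[3.9, -47.7, -1.2, -0.0],  # 6
```

Call:
{"op": "arm_command", "data": {
  "plan": [
    [0,-47,-1,0],
    [4,-48,-1,0],
    [4,-48,-1,0],
    [5,-48,-1,0],
    [5,-48,-1,0],
    [5,-48,-1,0],
    [0,0,-1,0],
    [0,0,0,0],
    [0,0,0,0],
    [0,0,0,0]
  ],
  "jaw": 0.3
}}

```text
time: 39.6
ee_pos: [0.559, -0.1401, 0.179]
eef_rot: [0.048, 0.705, -0.048, 0.706]
ft_force: [0.2, 0.4, 0.3]
width: 0.0568
```

```bash
sed -i 's/m=(np.abs(f-ref).max(2)<14).astype/m=((np.abs(f-ref).max(2)<16)\&((f[...,1]-f[...,2])>=ref[1]-ref[2]-4)).astype/' h.py; python3 - <<'E'
from h import *
cap(.069,(.567,-.084),'n')
look(['top'],['lever_grip','vial5'])
E
```

```text
t 39.65 tcp [ 559.  -140.3  179. ] w 56.4 F [-0.7 -0.4 -0.2]
[[ 0.     0.137  0.991]
 [ 0.     0.991 -0.137]
 [-1.     0.     0.   ]]
pred 245.5 121.7 ref [170. 182. 182.] box [ 223   97   48   49 1858] c (np.float64(246.5), np.float64(121.0)) X [567.8 -83.6  69. ] tool [110.   57.4   1. ]
[([568.4, -84.9, 1.3], 0.92), ([644.2, -91.1, -3.6], 0.89)]
top lever_grip []
top vial5 [([602, 142, 63], 0.72), ([569, -83, -1], 0.58)]
```

View pics/n.png

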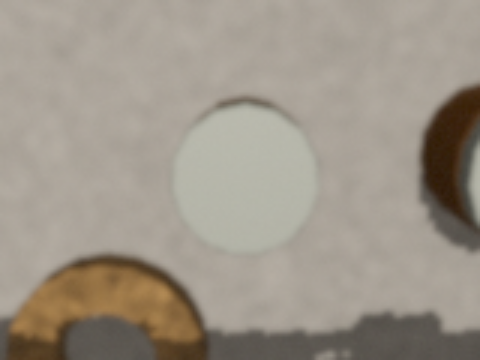

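The cap is at crop (246,178), agreeing with the segmentation. The move is +57.6 y, +0.3 z and 127 down.

Call:
{"op": "arm_command", "data": {
  "plan": [
    [0,29,0.3,0],
    [0,28.6,0,0],
    [0,0,0,0],
    [45,0,0,0],
    [45,0,0,0],
    [27,0,0,0],
    [10,0,0,0],
    [0,0,0,0],
    [0,0,0,0]
  ]
}}

```text
time: 40.98
ee_pos: [0.5679, -0.0845, 0.0533]
eef_rot: [0.049, 0.705, -0.049, 0.706]
ft_force: [-0.5, -0.1, 0.0]
width: 0.0566
```

Call:
{"op": "arm_command", "data": {
  "plan": [
    [0,0,0,0],
    [0,0,0,0],
    [0,0,0,0],
    [0,0,0,0],
    [0,0,0,0]
  ],
  "jaw": -1,
  "force": 30
}}

```text
time: 41.6
ee_pos: [0.5672, -0.0843, 0.0523]
eef_rot: [0.049, 0.705, -0.049, 0.706]
ft_force: [-1.4, 0.6, 4.8]
width: 0.0372
```

Call:
{"op": "arm_command", "data": {
  "plan": [
    [-25,0,0,0],
    [-45,0,0,0],
    [-45,0,0,0],
    [-40,0,0,0],
    [0,0,0,0],
    [0,0,0,0]
  ]
}}

```text
time: 42.35
ee_pos: [0.5665, -0.0843, 0.206]
eef_rot: [0.049, 0.706, -0.049, 0.705]
ft_force: [-0.1, -0.6, -1.2]
width: 0.0373
```

```bash
python3 - <<'E'
from h import *
c=np.array([611.7,190.5]); h=c-60*np.array([.138,.99])
rows([(h[0],h[1],206,-7.8)],step=48)
E
```

```text
t 42.35 tcp [566.5 -84.3 206. ] w 37.3 F [-0.1 -0.6 -1.2]
[[-0.001  0.138  0.99 ]
 [ 0.     0.99  -0.138]
 [-1.    -0.    -0.001]]
[-0.0, 43.7, 1.3, -0.0],[-0.0, 43.7, 1.4, -0.0],[-0.0, 43.7, 1.4, -0.0],[-0.0, 43.7, 1.4, -0.0],[-0.0, 43.7, 1.4, -0.0],  # 5
```

Call:
{"op": "arm_command", "data": {
  "plan": [
    [0,43,1.4,0],
    [0,44,1.4,0],
    [0,44,1.4,0],
    [0,44,1.4,0],
    [0,44,1.4,0],
    [0,0,0,0],
    [0,0,0,0],
    [0,0,0,0],
    [0,0,0,0]
  ]
}}

```text
time: 43.48
ee_pos: [0.6043, 0.1304, 0.2068]
eef_rot: [0.049, 0.705, -0.05, 0.705]
ft_force: [0.2, 0.1, -0.2]
width: 0.0375
```

```bash
python3 - <<'E'
from h import *
pocket((.6117,.1905),20.5,'o',.052,.019,.069)
E
```

```text
t 43.52 tcp [604.3 130.7 206.9] w 37.2 F [ 0.6 -0.9 -1. ]
[[ 0.    0.14  0.99]
 [-0.    0.99 -0.14]
 [-1.   -0.    0.  ]]
crop0 163 55 pred 243.82702708953275 115.01831870498108
hough (np.float32(243.6), np.float32(114.4), np.float32(26.3)) tool [121.8  60.8  -1.2]
hough (np.float32(240.9), np.float32(120.6), np.float32(29.4)) tool [121.9  56.   -3.4]
1px: [121.85  60.3   -1.05]
1px: [121.85  59.53  -0.26]
vial edge if yc 0 top (np.float64(244.3968071503478), np.float64(243.3185907441454)) bottom (np.float64(244.94180617088801), np.float64(192.76805920683262))
vial edge if yc 0.002 top (np.float64(244.3875992052195), np.float64(239.02370450849043)) bottom (np.float64(244.93711706747766), np.float64(189.6965143809358))
```

View pics/o.png

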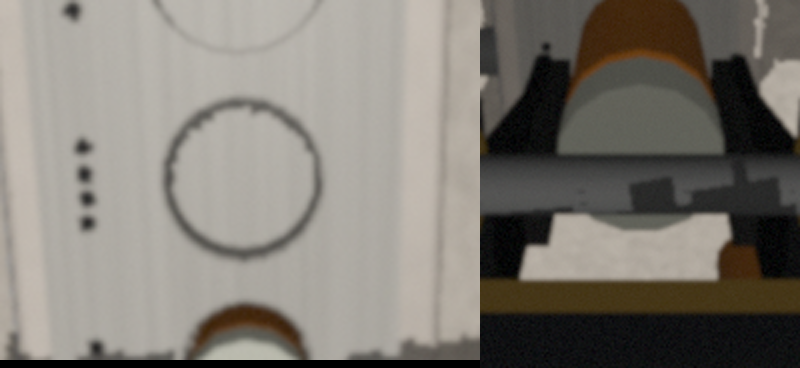

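Pocket 4 is at px (244,114.3) and the vial is centred in hand (column 246). The move is +60.5 y, -1.6 z, then down.

Call:
{"op": "arm_command", "data": {
  "plan": [
    [0,30,-0.8,0],
    [0,30.5,-0.8,0],
    [0,0,0,0],
    [35,0,0,0],
    [25,0,0,0],
    [6,0,0,0],
    [0,0,0,0],
    [0,0,0,0]
  ]
}}

```text
time: 44.52
ee_pos: [0.6116, 0.1919, 0.1423]
eef_rot: [0.049, 0.705, -0.049, 0.706]
ft_force: [-1.0, -0.5, -0.8]
width: 0.0372
```

Call:
{"op": "arm_command", "data": {
  "plan": [
    [3,0,0,0],
    [3,0,0,0],
    [3,0,0,0],
    [3,0,0,0],
    [0,0,0,0],
    [0,0,0,0]
  ]
}}

```text
time: 45.28
ee_pos: [0.6108, 0.1917, 0.1286]
eef_rot: [0.049, 0.706, -0.049, 0.705]
ft_force: [-0.6, -1.7, -1.5]
width: 0.0375
```

Vial 4's underside is at about 76 mm, so it is in. I'll continue to the floor (TCP about 115).

Call:
{"op": "arm_command", "data": {
  "plan": [
    [3,0,0,0],
    [3,0,0,0],
    [3,0,0,0],
    [3,0,0,0],
    [1,0,0,0],
    [0,0,0,0],
    [0,0,0,0]
  ]
}}

```text
time: 46.15
ee_pos: [0.6109, 0.1917, 0.1157]
eef_rot: [0.049, 0.705, -0.049, 0.705]
ft_force: [0.1, -3.9, -1.8]
width: 0.0374
```

Call:
{"op": "arm_command", "data": {
  "plan": [
    [0,0,0,0],
    [0,0,0,0],
    [0,0,0,0],
    [-20,0,0,0],
    [-40,0,0,0],
    [-35,0,0,0],
    [0,0,0,0],
    [0,0,0,0]
  ],
  "jaw": 0.2
}}

```text
time: 47.15
ee_pos: [0.6109, 0.1918, 0.2114]
eef_rot: [0.049, 0.705, -0.049, 0.706]
ft_force: [-0.2, -1.0, -0.4]
width: 0.0521
```

```bash
python3 - <<'E'
from h import *
for c in ['side','top']:
    p=r.camera(c); print(c,[(np.round(np.array(d['xyz'])*1000,1).tolist(),round(d['confidence'],2)) for d in r.spot_point(p,'vial1')])
c=np.array([644,-92]); h=c-57*np.array([.138,.99])
rows([(h[0],h[1],186,-7.8)],step=48)
E
```

```text
side [([609.6, 141.2, 69.0], 0.92), ([614.0, 193.6, 64.0], 0.89), ([644.0, -93.5, 2.9], 0.55), ([594.4, 56.7, 61.3], 0.43)]
top [([604.2, 140.5, 62.3], 0.75), ([646.1, -91.4, 0.9], 0.66), ([610.3, 191.3, 63.4], 0.64), ([595.5, 60.0, 62.8], 0.47), ([617.6, 246.6, 82.1], 0.18)]
t 47.35 tcp [610.7 191.6 210.2] w 52.3 F [ 0.2 -0.  -0.4]
[[-0.001  0.138  0.99 ]
 [-0.     0.99  -0.138]
 [-1.    -0.001 -0.001]]
[3.0, -41.7, 9.0, -0.0],[3.0, -41.7, 9.0, -0.0],[3.0, -41.7, 9.0, -0.0],[3.0, -41.7, 9.0, -0.0],[3.0, -41.7, 9.0, -0.0],[3.0, -41.7, 9.0, -0.0],[3.0, -41.7, 9.0, -0.0],[3.0, -41.7, 8.9, -0.0],  # 8
```

Call:
{"op": "arm_command", "data": {
  "plan": [
    [0,-41,9,0],
    [0,-42,9,0],
    [4,-42,9,0],
    [4,-42,9,0],
    [4,-42,9,0],
    [4,-42,9,0],
    [4,-42,9,0],
    [4,-42,9,0],
    [0,0,0,0],
    [0,0,0,0],
    [0,0,0,0]
  ],
  "jaw": 0.5
}}

```text
time: 48.72
ee_pos: [0.6361, -0.1482, 0.187]
eef_rot: [0.048, 0.705, -0.048, 0.705]
ft_force: [0.1, 0.6, -1.4]
width: 0.0653
```

```bash
python3 - <<'E'
from h import *
cap(.076,(.644,-.092),'q')
E
```

```text
t 48.77 tcp [ 636.1 -148.4  187.1] w 65.3 F [-0.1  0.3 -0.4]
[[ 0.     0.136  0.991]
 [ 0.     0.991 -0.136]
 [-1.     0.     0.   ]]
pred 245.4 121.4 ref [170. 182. 182.] box [ 217   93   57   57 2518] c (np.float64(245.0), np.float64(121.0)) X [643.8 -91.6  76. ] tool [111.1  57.2  -0.2]
[([641.8, -92.1, 0.1], 0.93)]
```

Call:
{"op": "arm_command", "data": {
  "plan": [
    [0,29,-0.5,0],
    [0,28.4,-0.4,0],
    [0,0,0,0],
    [45,0,0,0],
    [45,0,0,0],
    [29,0,0,0],
    [10,0,0,0],
    [0,0,0,0],
    [0,0,0,0]
  ]
}}

```text
time: 49.95
ee_pos: [0.644, -0.0931, 0.0596]
eef_rot: [0.049, 0.705, -0.049, 0.706]
ft_force: [0.6, 0.5, 0.5]
width: 0.0651
```

Call:
{"op": "arm_command", "data": {
  "plan": [
    [0,0,0,0],
    [0,0,0,0],
    [0,0,0,0],
    [0,0,0,0],
    [0,0,0,0]
  ],
  "jaw": -1,
  "force": 35
}}

```text
time: 50.58
ee_pos: [0.6432, -0.093, 0.0582]
eef_rot: [0.049, 0.705, -0.049, 0.706]
ft_force: [-0.9, -0.2, 2.8]
width: 0.0433
```

Call:
{"op": "arm_command", "data": {
  "plan": [
    [-25,0,0,0],
    [-45,0,0,0],
    [-45,0,0,0],
    [-40,0,0,0],
    [0,0,0,0],
    [0,0,0,0]
  ]
}}

```text
time: 51.32
ee_pos: [0.6426, -0.093, 0.2119]
eef_rot: [0.049, 0.706, -0.049, 0.705]
ft_force: [-0.0, 0.3, -1.6]
width: 0.0434
```

```bash
python3 - <<'E'
from h import *
c=np.array([618.5,247]); h=c-61*np.array([.138,.99])
rows([(h[0],h[1],212,-7.8)],step=48)
E
```

```text
t 51.33 tcp [642.6 -93.  211.9] w 43.4 F [-0.   0.3 -1.6]
[[-0.001  0.138  0.99 ]
 [-0.     0.99  -0.138]
 [-1.    -0.    -0.001]]
[-0.0, 45.4, -11.8, -0.0],[-0.0, 45.4, -11.8, -0.0],[-0.0, 45.4, -11.8, -0.0],[-0.0, 45.4, -11.7, -0.0],[-0.0, 45.4, -11.7, -0.0],[-0.0, 45.4, -11.7, -0.0],  # 6
```

Call:
{"op": "arm_command", "data": {
  "plan": [
    [0,45,-11.5,0],
    [0,45.5,-12,0],
    [0,45.5,-12,0],
    [0,45.5,-12,0],
    [0,45.5,-11.5,0],
    [0,45.5,-11.5,0],
    [0,0,0,0],
    [0,0,0,0],
    [0,0,0,0],
    [0,0,0,0],
    [0,0,0,0]
  ]
}}

```text
time: 52.7
ee_pos: [0.611, 0.1861, 0.2129]
eef_rot: [0.049, 0.705, -0.049, 0.705]
ft_force: [-0.4, -0.4, -0.4]
width: 0.0429
```

```bash
python3 - <<'E'
from h import *
pocket((.6185,.2467),23.5,'s',.058,.022,.076)
E
```

```text
t 52.75 tcp [611.  186.2 212.9] w 43.1 F [-0.5  0.9 -1.4]
[[ 0.     0.139  0.99 ]
 [-0.     0.99  -0.139]
 [-1.    -0.     0.   ]]
crop0 163 53 pred 243.88633898537066 113.66114117623972
hough (np.float32(243.4), np.float32(113.9), np.float32(29.6)) tool [127.9  60.8  -1.4]
hough (np.float32(238.6), np.float32(111.4), np.float32(32.0)) tool [127.9  62.7  -5.2]
1px: [127.92  60.95  -0.97]
1px: [127.92  60.17  -0.17]
vial edge if yc 0 top (np.float64(244.25504269338143), np.float64(238.03122988222128)) bottom (np.float64(244.86939962116202), np.float64(185.47359700125668))
vial edge if yc 0.002 top (np.float64(244.24564526020623), np.float64(233.6594210419687)) bottom (np.float64(244.86496739123922), np.float64(182.45308852387535))
```

View pics/s.png

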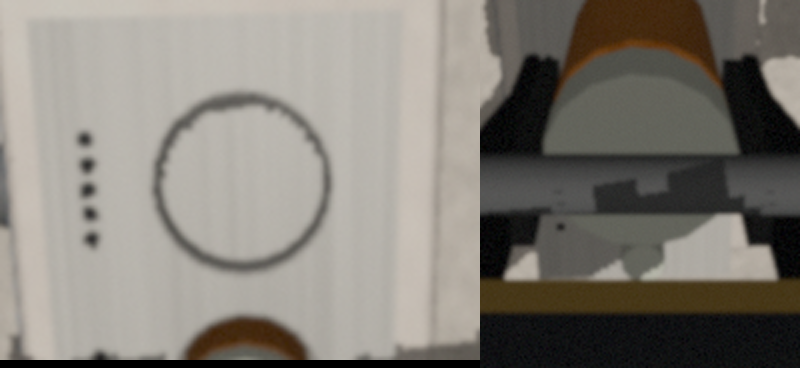

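Pocket 5 is at px (243.7,113.3). The move is +60.7 y, -1.8 z, then down.

Call:
{"op": "arm_command", "data": {
  "plan": [
    [0,30,-0.9,0],
    [0,30.7,-0.9,0],
    [0,0,0,0],
    [35,0,0,0],
    [25,0,0,0],
    [6,0,0,0],
    [0,0,0,0],
    [0,0,0,0]
  ]
}}

```text
time: 53.75
ee_pos: [0.6181, 0.2472, 0.1483]
eef_rot: [0.049, 0.705, -0.049, 0.706]
ft_force: [-0.2, 1.0, -0.2]
width: 0.0431
```

Call:
{"op": "arm_command", "data": {
  "plan": [
    [3,0,0,0],
    [3,0,0,0],
    [3,0,0,0],
    [3,0,0,0],
    [0,0,0,0],
    [0,0,0,0]
  ]
}}

```text
time: 54.5
ee_pos: [0.6174, 0.247, 0.1349]
eef_rot: [0.049, 0.705, -0.049, 0.705]
ft_force: [0.0, 0.2, -2.3]
width: 0.0432
```

Its underside is at about 77 mm, so it is in without contact force. I'll continue to TCP 121.5 and release.

Call:
{"op": "arm_command", "data": {
  "plan": [
    [3,0,0,0],
    [3,0,0,0],
    [3,0,0,0],
    [3,0,0,0],
    [1,0,0,0],
    [0,0,0,0],
    [0,0,0,0]
  ]
}}

```text
time: 55.38
ee_pos: [0.6174, 0.2471, 0.1219]
eef_rot: [0.049, 0.705, -0.049, 0.705]
ft_force: [-0.2, -0.7, -1.4]
width: 0.0432
```

Call:
{"op": "arm_command", "data": {
  "plan": [
    [0,0,0,0],
    [0,0,0,0],
    [0,0,0,0],
    [-20,0,0,0],
    [-40,0,0,0],
    [-30,0,0,0],
    [0,0,0,0],
    [0,0,0,0]
  ],
  "jaw": 0.3
}}

```text
time: 56.38
ee_pos: [0.6174, 0.247, 0.2122]
eef_rot: [0.049, 0.705, -0.049, 0.706]
ft_force: [0.1, 0.6, -0.3]
width: 0.0566
```

```bash
python3 - <<'E'
from h import *
for c in ['side','top']:
    p=r.camera(c); print(c,[(np.round(np.array(d['xyz'])*1000,1).tolist(),round(d['confidence'],2)) for d in r.spot_point(p,'vial1')])
    print([(np.round(np.array(d['xyz'])*1000,1).tolist(),round(d['confidence'],2)) for l in ['plug4','lever_grip','valve_pivot','flask','beaker'] for d in r.spot_point(p,l)[:1]])
rows([(462,-358.5,210,76)],step=48)
E
```

```text
side [([617.3, 243.6, 61.8], 0.96), ([606.8, 140.2, 67.6], 0.76), ([592.8, 59.6, 62.9], 0.58), ([611.1, 190.1, 62.4], 0.57)]
[([428.8, 186.7, 4.6], 0.76), ([462.4, -361.0, 141.4], 0.63), ([515.0, -136.6, 1.5], 0.72), ([656.4, -227.3, 1.3], 0.77), ([434.7, 33.7, 0.1], 0.86)]
top [([618.7, 249.6, 64.4], 0.96), ([609.7, 194.3, 62.1], 0.91), ([593.7, 54.9, 65.2], 0.53), ([604.7, 141.0, 64.0], 0.51)]
[([460.9, -359.6, 141.3], 0.74), ([542.0, -372.6, 103.8], 0.81), ([662.6, -226.3, 0.6], 0.89), ([431.4, 31.8, 1.7], 0.59)]
t 57.08 tcp [617.5 247.1 211.9] w 56.5 F [ 0.6  0.2 -0.1]
[[ 0.     0.138  0.99 ]
 [-0.     0.99  -0.138]
 [-1.    -0.     0.   ]]
[0.1, -44.4, -5.0, -6.0],[0.1, -43.6, -9.6, -6.0],[0.1, -42.4, -14.1, -6.0],[0.1, -40.7, -18.5, -6.0],[0.1, -38.5, -22.6, -6.0],[0.1, -35.9, -26.5, -6.0],[0.1, -33.0, -30.1, -6.0],[0.1, -29.6, -33.4, -6.0],[0.1, -26.0, -36.3, -6.0],[0.1, -22.0, -38.8, -6.0],[0.1, -17.9, -40.9, -6.0],[0.1, -13.5, -42.6, -6.0],[0.1, -9.0, -43.7, -6.0],[0.1, -4.4, -44.4, -6.0],  # 14
```

Call:
{"op": "arm_command", "data": {
  "plan": [
    [0,-44,-5,-6],
    [0,-44,-10,-6],
    [0,-42,-14,-6],
    [0,-41,-18,-6],
    [0,-39,-23,-6],
    [0,-36,-26,-6],
    [0,-33,-30,-6],
    [0,-30,-33,-6],
    [0,-26,-36,-6],
    [0,-22,-39,-6],
    [0,-18,-41,-6],
    [0,-13,-43,-6],
    [0,-9,-44,-6],
    [0,-4,-44,-6],
    [0,0,0,0],
    [0,0,0,0],
    [0,0,0,0]
  ],
  "jaw": -0.2
}}

```text
time: 59.2
ee_pos: [0.4635, -0.3575, 0.2122]
eef_rot: [-0.436, 0.557, 0.436, 0.557]
ft_force: [-1.3, 0.1, -0.0]
width: 0.0348
```

```bash
python3 - <<'E'
from h import *
rows([(462,-358.5,180,76),(462,-358.5,123,76)])
E
```

```text
t 59.2 tcp [ 463.5 -357.5  212.2] w 34.8 F [-1.3  0.1 -0. ]
[[ 0.    -0.971  0.239]
 [-0.     0.239  0.971]
 [-1.    -0.    -0.   ]]
[32.2, 1.2, -1.3, 0.1],  # 1
[28.5, 0.0, 0.0, -0.0],[28.5, 0.0, 0.0, -0.0],  # 2
```

Call:
{"op": "arm_command", "data": {
  "plan": [
    [32,1,-1.3,0],
    [0,0,0,0],
    [30,0,0,0],
    [20,0,0,0],
    [7,0,0,0],
    [0,0,0,0]
  ]
}}

```text
time: 59.95
ee_pos: [0.4618, -0.3597, 0.1232]
eef_rot: [-0.436, 0.557, 0.436, 0.557]
ft_force: [-0.3, 0.4, 0.4]
width: 0.0345
```

Call:
{"op": "arm_command", "data": {
  "plan": [
    [0,0,0,0],
    [0,0,0,0],
    [0,0,0,0],
    [0,0,0,0],
    [0,0,0,0],
    [0,0,0,0]
  ],
  "jaw": -1,
  "force": 40
}}

```text
time: 60.7
ee_pos: [0.4624, -0.3581, 0.1235]
eef_rot: [-0.436, 0.556, 0.436, 0.557]
ft_force: [0.1, 6.0, 3.7]
width: 0.0151
```

```bash
python3 - <<'E'
from h import *
s,Rm=st(); t=np.array(s['ee_pos'])*1000
c=np.array([537.9,-376.2]); d=t[:2]-c; th=np.degrees(np.arctan2(d[1],d[0])); print(th,np.hypot(*d))
pt=lambda a:(c[0]+78*np.cos(np.radians(a)),c[1]+78*np.sin(np.radians(a)),t[2],76+(a-166.5))
rows([pt(a) for a in np.linspace(th,121.6,10)[1:]]); print(pt(121.6))
E
```

```text
t 60.7 tcp [ 462.4 -358.1  123.5] w 15.1 F [0.1 6.  3.7]
[[ 0.001 -0.971  0.239]
 [ 0.002  0.239  0.971]
 [-1.    -0.     0.002]]
166.50442923059973 77.67074143980959
t 60.7 tcp [ 462.4 -358.1  123.5] w 15.1 F [0.1 6.  3.7]
[[ 0.001 -0.971  0.239]
 [ 0.002  0.239  0.971]
 [-1.    -0.     0.002]]
[-0.0, 0.1, 6.8, 5.1],  # 1
[-0.0, -0.2, 6.8, 5.0],  # 1
[-0.0, -0.2, 6.8, 5.0],  # 1
[-0.0, -0.2, 6.8, 5.0],  # 1
[-0.0, -0.2, 6.8, 5.0],  # 1
[-0.0, -0.2, 6.8, 5.0],  # 1
[-0.0, -0.2, 6.8, 5.0],  # 1
[-0.0, -0.2, 6.8, 5.0],  # 1
[-0.0, -0.2, 6.8, 5.0],  # 1
(np.float64(497.0290993343338), np.float64(-309.76529913684226), np.float64(123.5110560631741), 31.099999999999994)
```

Call:
{"op": "arm_command", "data": {
  "plan": [
    [0,0,4,3],
    [0,-0.2,6.8,5],
    [0,-0.2,6.8,5],
    [0,-0.2,6.8,5],
    [0,-0.2,6.8,5],
    [0,-0.2,6.8,5],
    [0,-0.2,6.8,5],
    [0,-0.2,6.8,5],
    [0,-0.2,6.8,5],
    [0,0,2.8,2],
    [0,0,0,0],
    [0,0,0,0],
    [0,0,0,0]
  ]
}}

```text
time: 62.32
ee_pos: [0.4968, -0.3108, 0.1235]
eef_rot: [-0.19, 0.681, 0.19, 0.682]
ft_force: [0.7, 5.2, 5.3]
width: 0.0152
```

```bash
cat > lev.py <<'E'
from h import *
from scipy.optimize import least_squares
s,Rm=st(); t=np.array(s['ee_pos'])*1000
P=np.array([[542.3,-298.8],[474.8,-330.5],[463.7,-351.6],[462.3,-356.6],[462.2,-358.4],[462.4,-358.1],t[:2]])
for wt in(.3,.05):
    c=least_squares(lambda c:np.r_[np.hypot(*(P-c).T)-78,(c-[538.6,-373.6])*wt],[538,-374]).x
    an=lambda q:np.degrees(np.arctan2(*(q-c)[::-1])); print(c,'opened by',an(np.array([462.3,-358.3]))-an(t[:2]),'r',np.hypot(*(t[:2]-c)))
E
python3 lev.py
```

```text
t 62.33 tcp [ 496.8 -310.8  123.5] w 15.2 F [0.7 5.2 5.3]
[[ 0.001 -0.517  0.856]
 [ 0.     0.856  0.517]
 [-1.    -0.     0.001]]
[ 537.92015239 -376.58828   ] opened by 44.427313300882446 r 77.60024620935249
[ 537.83478832 -376.76783703] opened by 44.40743438634662 r 77.70753062775597
```

Call:
{"op": "arm_command", "data": {
  "plan": [
    [0,0,1,0.6],
    [0,0,0,0],
    [0,0,0,0]
  ]
}}

```text
time: 62.7
ee_pos: [0.4972, -0.3105, 0.1235]
eef_rot: [-0.186, 0.682, 0.186, 0.682]
ft_force: [-1.5, 4.7, 7.0]
width: 0.0153
```

```bash
python3 lev.py
```

```text
t 62.7 tcp [ 497.2 -310.5  123.5] w 15.3 F [-1.5  4.7  7. ]
[[ 0.    -0.508  0.862]
 [ 0.     0.862  0.508]
 [-1.     0.     0.   ]]
[ 537.91851641 -376.59634409] opened by 44.77425245420598 r 77.58825993927107
[ 537.83322064 -376.77561595] opened by 44.753962678248485 r 77.69636542235995
```

Good, about 44.8°. I'll release, rise, move clear and check from all cameras.

Call:
{"op": "arm_command", "data": {
  "plan": [
    [0,0,0,0],
    [0,0,0,0],
    [0,0,0,0],
    [0,0,0,0],
    [-25,0,0,0],
    [-45,0,0,0],
    [-40,0,0,0],
    [0,-20,-40,0],
    [0,-20,-40,0],
    [0,-20,-40,0],
    [0,-20,-40,0],
    [0,0,0,0],
    [0,0,0,0],
    [0,0,0,0]
  ],
  "jaw": -0.2
}}

```text
time: 64.45
ee_pos: [0.4008, -0.4597, 0.2331]
eef_rot: [-0.186, 0.682, 0.186, 0.682]
ft_force: [0.3, 0.4, 0.2]
width: 0.0349
```

```bash
python3 - <<'E'
from h import *
st(); A=[];B=[]
for c in ['top','side','top','side']:
    p=r.camera(c); print(c,[(np.round(np.array(d['xyz'])*1000,1).tolist(),round(d['confidence'],2)) for d in r.spot_point(p,'vial1')[:5]])
    for l in ['plug4','lever_grip','valve_pivot','flask','beaker']: print(l,[(np.round(np.array(d['xyz'])*1000,1).tolist(),round(d['confidence'],2)) for d in r.spot_point(p,l)[:1]])
    if len(A)<2: A.append(p)
f=[]
for p in A:
    u,v=px(p,(.52,-.35,.1));u,v=int(u),int(v);f.append(cv2.resize(p['frame'][v-30:v+30,u-40:u+40],(400,300),interpolation=cv2.INTER_CUBIC))
for p in A:
    u,v=px(p,(.57,.14,.085));u,v=int(u),int(v);f.append(cv2.resize(p['frame'][v-60:v+60,max(0,u-80):u+80],(400,300),interpolation=cv2.INTER_CUBIC))
cv2.imwrite('pics/z.png',np.vstack([np.hstack(f[:2]),np.hstack(f[2:])]))
E
```

```text
t 64.45 tcp [ 400.8 -459.7  233.1] w 34.9 F [0.3 0.4 0.2]
[[ 0.    -0.509  0.861]
 [ 0.     0.861  0.509]
 [-1.    -0.     0.   ]]
top [([602.3, 141.3, 61.5], 0.78), ([618.9, 245.9, 63.1], 0.77), ([611.1, 191.2, 61.5], 0.72), ([592.8, 58.7, 62.7], 0.41), ([602.8, 99.5, 85.5], 0.41)]
plug4 [([429.6, 183.8, 3.4], 0.79)]
lever_grip [([495.6, -312.1, 138.5], 0.85)]
valve_pivot [([540.2, -375.2, 101.8], 0.56)]
flask [([660.8, -227.8, 0.5], 0.94)]
beaker [([431.1, 32.9, 4.9], 0.82)]
side [([608.5, 136.6, 67.0], 0.94), ([615.3, 247.2, 63.9], 0.92), ([594.9, 57.5, 65.8], 0.64), ([609.8, 194.9, 64.4], 0.62)]
plug4 []
lever_grip [([498.6, -308.5, 139.4], 0.73)]
valve_pivot [([540.1, -377.0, 100.1], 0.86)]
flask [([655.0, -226.7, -0.2], 0.92)]
beaker [([432.6, 31.8, 3.0], 0.88)]
top [([616.2, 249.6, 63.6], 0.97), ([610.0, 192.9, 62.4], 0.78), ([602.9, 139.5, 63.4], 0.73), ([595.9, 55.4, 63.2], 0.66), ([605.1, 143.0, 81.5], 0.65)]
plug4 [([430.3, 181.3, 0.4], 0.87)]
lever_grip [([493.2, -310.0, 138.2], 0.61)]
valve_pivot [([541.9, -372.8, 99.3], 0.88)]
flask [([661.2, -227.1, -0.0], 0.8)]
beaker [([431.6, 30.3, 2.3], 0.82)]
side [([611.7, 191.5, 67.0], 0.9), ([608.6, 137.4, 66.8], 0.73), ([592.5, 59.9, 64.5], 0.42)]
plug4 [([430.7, 186.9, 2.3], 0.56)]
lever_grip [([497.0, -310.4, 142.8], 0.68)]
valve_pivot [([540.8, -376.5, 99.2], 0.84)]
flask [([657.9, -228.9, 1.5], 0.84)]
beaker [([619.6, 246.6, 89.3], 0.2)]
```

View pics/z.png

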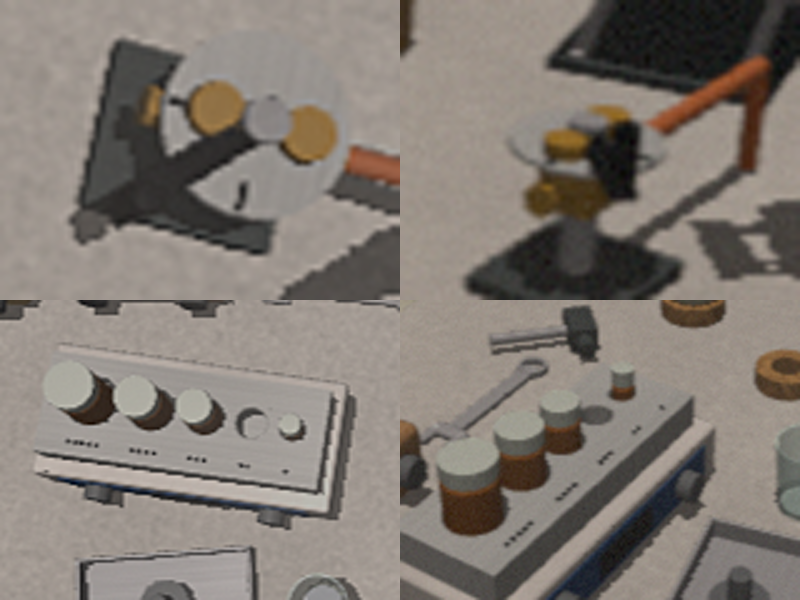

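The final picture shows:
- **Lever:** it covers the half mark, with the shut and open marks clear on either side.
- **Vials:** 1, 3, 4 and 5 are upright in their pockets, and pocket 2 is empty.
- **Plug and bystander:** the plug is in the tray and the beaker is standing.

I'll hand the job in.

```bash
python3 -c "
from bench import r
print(r.close_job())"
```

```text
the job is handed in; nothing more can be done
None
```

The job is done and handed in at about 65 s of robot time, and every step ran in the order you asked.

1. I turned the lever to shut, against its stop.
2. I moved the only plug, plug 4, into the tray.
3. I loaded vials 1, 3, 4 and 5 into their own pockets, in that order. Vial 2 was not on the bench, so pocket 2 stays empty.
4. I set the lever to half open.

**Last checks:**
- **Vials:** the networks put all four vial bottoms at 61–67 mm in their pockets, against a pocket floor at 63 mm. In the final picture they stand upright.
- **Plug:** it stands in the tray.
- **Flask and beaker:** both were found where they stood at the start.
- **Lever:** it measured about 44.8° from the shut stop just before I let go. The networks' grip readings afterwards agree to within about 4 mm, and in the picture the lever covers the half mark.
- **Disagreements:** the side camera missed vial 5 in one frame and read vial 3 a few millimetres off from the top camera. It also missed the plug in one frame and the beaker in another. Other frames showed each of them in place.

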